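# Lay a steel column in its V-cradle and chock it

### The arm

A 6-joint arm with a two-finger parallel gripper is mounted at the origin on the work surface. World frame = base frame: x ahead of the robot, y to its left, z up, the work surface at z = 0. Lengths are in m, angles in rad, forces in N, time in s.
With the tool pointing down it reaches from about 0.4 to 0.825 m from the base axis. Payload 7 kg.
Tool frame: the origin (TCP) lies between the finger pads; the fingertips stand 11 mm ahead of it and the grasp point (between the pads) lies 8 mm behind it; x points along the fingers, z is the direction in which the jaws open and shut, and the axes are right-handed (so a half turn about x gives the same grasp; the last joint's range is limited). The gripper opens to 88 mm and grips with 3 to 60 N. Pads are 19 mm wide; open, the fingers measure 130 mm over their backs; the gripper's body (78 mm by 193 mm) begins 47 mm behind the grasp point.
Start: joints at [-0.948, 0.359, 0.012, 0, -1.224, -0.288], TCP at [0.222, -0.638, 0.204] pointing down, gripper open.
Joint ranges: [-3.07, 3.07], [-1.43, 2.12], [-1.02, 1.25], [-3.03, 1.67], [-3.05, -0], [-3.03, 3.03]. Speed limits (rad/s): [2.39, 2.39, 3.01, 3.14, 3.14, 3.14].

### API

Orientations are given as [roll, pitch, yaw] about the fixed x, y, z axes, in that order (R = Rz(yaw) Ry(pitch) Rx(roll)).
In Python, from station import arm gives the robot as it stands.
- The arm moves only by the tool jog_arm, never from a script. Its argument "motion" is a list of rows, each an object of numbers: "dx", "dy", "dz": the shift along the tool's x, y, z in m; "twist": the turn about the tool's x in degrees. In form: [{"dx": .., "dy": .., "dz": .., "twist": ..}, ...]. A call has 1 to 20 rows; each row is the pose to reach, as a shift and turn from the pose commanded when the call began, along the tool's axes at that moment; what a row does not reach only later rows make up. A row lasts 1/12 s, in which the tool goes at most 41.7 mm and 7.16 degrees, less where a joint would pass 70% of its speed; a pose out of reach is approached as far as the arm can. A call with a gripper value outside its range is refused whole. "gripper" is the finger opening in m, from 0 to 0.0876, set as the call begins (left out, the last holds). The fingers move at their own pace and stop on an object; "newtons" is the grip in N (left out, the last holds). Time passes only in rows, so rows that repeat a pose let the fingers close. It gives the time, the measured TCP pose, the force and the opening at its end, in the units of the state.
- arm.get_state(): the state, without advancing time (a new reading comes with each control period).
- arm.grab_frame(name): name is "side" or "top" or "wrist"; returns the picture (420x560x3 uint8, red, green, blue); there is no depth.
- arm.camera_model(name): a dict with "camera_matrix" (3x3 intrinsics, pixels), "eye" and "attitude" of the camera in the world. Camera axes: x right, y down, z forward; pixel columns grow to the right and rows downward; lengths in m; the calibration is good to about 2 mm. A picture is of the moment at which its call begins: read the wrist's pose just before it. camera_model takes no time and is no camera call; for the wrist camera it gives the pose at the moment of the call.
- arm.job_done(): hands the job in, once; it reports no verdict.
The state is a dict: "t": time; "q": joint angles; "qd": joint speeds; "joint_efforts": joint torques, N m; "eef_pos": TCP position; "ee_rot": TCP orientation; "force": force on the tool from outside, world axes, zero at the start; "moment": the same for the moment, N m; "width": finger opening in m.
Only numpy, scipy, OpenCV 4.12 (cv2) and the standard library are available. Lean on these libraries where they do the work, as an engineer would, in place of code of your own. Each camera call takes 0.05 s, during which the arm holds its last target.

### The job

Take the thick steel column from the drying rack and lay it gently in the two vees of the V-cradle, setting it down rather than dropping it. Then set the tall wedge chock on the cradle's deck, midway between the two vees on their open, low-lipped side, and slide it thin edge first under the column until it is snug against it, so that the column cannot roll out.

Things in the scene. Friction and masses are not known exactly. Their poses are not given: they have to be found in the camera images.
- cradle: Fixed V-cradle: deck 10 mm thick, x -90 to 50, y +-95 mm, with two grey V-blocks 18 mm thick at y = +-75. 45 degree vees run along y, lowest line at x = 0, 16.5 mm up. Flank on +x is high (56 mm up); on -x, the open side, a low lip (34 mm up, out to x = -24), bare deck beyond. Origin on the table under the vee line, midway; z up. A seated column: along y, axis at x = 0, 42 mm up, middle at y = 0.
- column: Thick steel column, loose, 0.6 kg: 36 mm diameter, 200 mm long plus a 12 mm spigot at each end. Origin on its axis at mid-length, y along it (may be rolled about y; ends alike). Lies level in one of two places of a low rack, axis 30 mm above the table; rails 17 mm high cross under it 70 mm either side of its middle, a 5 mm sheet between. Unwanted: a 22 mm slender bar parallel, 84 mm off.
- chock: Tall wedge chock, loose, white plastic, 0.12 kg: 54 mm long (x), 44 mm wide (y), 38 mm high. Origin at the centre of its underside, z up. Thin edge (2 mm) at x = +27 mm; from there it rises at 45 degrees to a flat top at x = -27 to -9. Grip it across y, about x = -16, from above. Stands on the table. Unwanted: a small low wedge, 32 by 34 mm, 18 mm high.
- chock_spot (a point): Point on the top of the cradle's deck (10 mm above the table), at x = -22 mm, y = 0 in the cradle's frame, same axes: where the chock's origin is when it is snug against the seated column, its x axis along the cradle's x. Slide it in along +x from 40 mm or so outside: its thin edge cannot be lowered past the column.
There are look-alikes about, which are no part of the job. Leave any green look-alike of the column alone.

How it is judged:
On the way, in this order (a step that is already met when the one before it is completed fails the run):
1. the thick column lies in both vees of the cradle (x of column in the frame of cradle between -0.01 and 0.01 m and y of column in the frame of cradle between -0.02 and 0.02 m and z of column in the frame of cradle between 0.036 and 0.048 m and angle between the y axis of column and the y axis of cradle, either way round below 0.12 rad), for 0.2 s.
2. the tall chock stands on the deck, snug under the column's open side (x of chock in the frame of cradle between -0.035 and -0.012 m and y of chock in the frame of cradle between -0.03 and 0.03 m and z of chock in the frame of cradle below 0.016 m and angle between chock's own z axis and vertical below 0.12 rad and angle between the x axis of chock and the x axis of cradle, either way round below 0.2 rad), for 0.2 s.
At the end, for the whole second after the job is handed in: The thick column rests in both vees, within 10 mm sideways, 20 mm lengthwise, 6 mm in height and 7 degrees. The tall chock stands on the deck, within 30 mm of midway between the vees, thin edge under the column, at most 12 mm short of touching, square within 11 degrees. Both at rest (all of step 1 and all of step 2 and linear speed of each of column, chock below 0.02 m/s).
It fails at once if the column is dropped: it falls freely at more than 0.7 m/s (a drop of some 25 mm) (linear speed of column above 0.7 m/s and contact force between column and the fingers below 0.2 N).
It also fails if it takes over 64 s, if anything falls off the work surface, if the arm or the gripper's body presses on something with over 40 N, if the wrist force passes 120 N, or if a joint passes its speed limit or range.

## Working session

There is one attempt and no reset: what is moved stays moved. The work goes in short steps, Python scripts to look and compute and a tool call to move; the robot and the scene stay as the last step left them, time stands still between calls to the robot, and variables do not carry over. Pictures are saved under pics/ and viewed, and the job is handed in when it is done.

Besides the shell and the picture viewer there is one more tool, called after "Emit:" as name(argument=value, ...), one argument or row to a line, values as JSON. jog_arm: Moves the arm, as the interface text tells. Its arguments: {"type":"object","properties":{"motion":{"type":"array"},"gripper":{"type":"number"},"newtons":{"type":"number"}},"required":["motion"]}

```bash
mkdir -p pics; ls; python3 - <<'E'
from station import arm
import cv2
for n in ["top","side"]:
    im=arm.grab_frame(n); cv2.imwrite(f"pics/{n}0.png",cv2.cvtColor(im,cv2.COLOR_RGB2BGR)); print(n,arm.camera_model(n))
print(arm.get_state())
E
```

```text
pics
top {'camera_matrix': array([[512.31848185,   0.        , 283.4396993 ],
       [  0.        , 512.31848185, 200.62706377],
       [  0.        ,   0.        ,   1.        ]]), 'eye': array([0.20140327, 0.05253211, 1.26717868]), 'attitude': array([-2.93151372e+00, -8.97085862e-05, -1.63320012e+00])}
side {'camera_matrix': array([[511.94183393,   0.        , 276.88903829],
       [  0.        , 511.94183393, 214.69914718],
       [  0.        ,   0.        ,   1.        ]]), 'eye': array([0.13589572, 0.92510024, 0.75732303]), 'attitude': array([-2.20480975,  0.00677526, -2.82331792])}
{'t': 0.1, 'q': array([-9.47867012e-01,  3.59322110e-01,  1.11609372e-02, -2.88658492e-04,
       -1.22409774e+00, -2.88059378e-01]), 'qd': array([-1.19531090e-03, -2.50779700e-03,  2.81257787e-03,  1.58835678e-03,
        1.83864529e-03,  9.15448019e-05]), 'joint_efforts': array([-2.29814890e-03, -5.84161198e+01,  2.93753242e+01,  7.01544151e+00,
        1.02985388e-02, -5.28675787e-05]), 'eef_pos': array([ 0.22162465, -0.63708966,  0.20322011]), 'ee_rot': array([0.10462558, 1.56930878, 2.01019356]), 'force': array([ 0.21188937, -0.46501886,  0.38353588]), 'moment': array([ 0.01309962, -0.02262594, -0.03082282]), 'width': 0.08767438009670715}
```

View pics/top0.png

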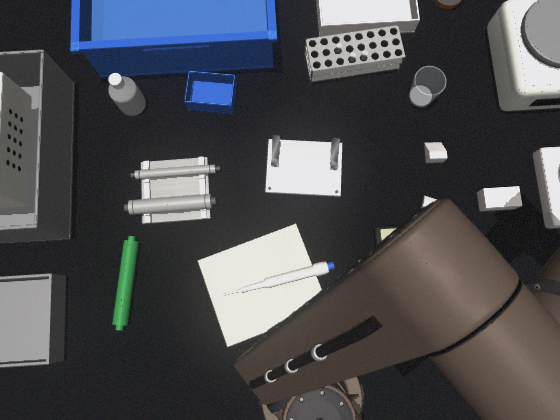

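View pics/side0.png

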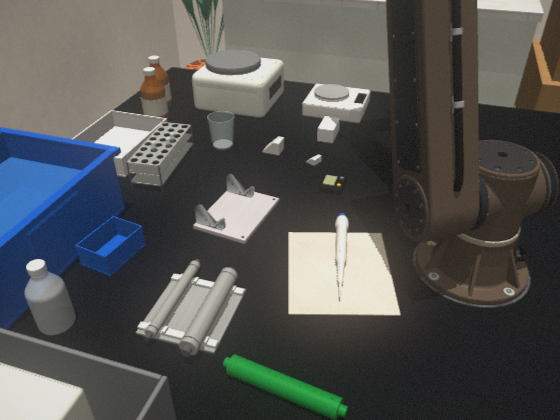

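```bash
cat > h.py <<'E'
import numpy as np, cv2
from station import arm
from scipy.spatial.transform import Rotation as R
def cam(n):
    m=arm.camera_model(n); return m["camera_matrix"],np.array(m["eye"]),R.from_euler('xyz',m["attitude"]).as_matrix()
def ray(c,uv,z):
    K,e,A=c; d=A@np.linalg.inv(K)@np.array([uv[0],uv[1],1.]); return e+d*(z-e[2])/d[2]
def proj(c,P):
    K,e,A=c; p=K@(A.T@(np.asarray(P,float)-e)); return p[:2]/p[2]
def load(f): return cv2.imread(f)
def crop(src,x0,y0,x1,y1,s,out): cv2.imwrite(out,cv2.resize(src[y0:y1,x0:x1],None,fx=s,fy=s,interpolation=cv2.INTER_CUBIC))
E
python3 - <<'E'
from h import *
c=cam("top")
for uv in [(304,167),(435,152),(500,198),(430,203),(170,205),(560,167)]: print(uv,ray(c,uv,0.01).round(3))
t=load("pics/top0.png");s=load("pics/side0.png")
a=cv2.resize(t[120:230,100:360],None,fx=3,fy=3,interpolation=2)
cv2.imwrite("pics/c1.png",a)
b=cv2.resize(t[130:220,400:540],None,fx=4,fy=4,interpolation=2)[:, :560]
d=cv2.resize(s[100:190,240:380],None,fx=4,fy=4,interpolation=2)[:240*2,:560]
cv2.imwrite("pics/c2.png",cv2.resize(np.vstack([b,d]),None,fx=.83,fy=.83))
E
```

```text
(304, 167) [ 0.553 -0.022  0.01 ]
(435, 152) [ 0.572 -0.36   0.01 ]
(500, 198) [ 0.442 -0.508  0.01 ]
(430, 203) [ 0.44  -0.331  0.01 ]
(170, 205) [0.475 0.32  0.01 ]
(560, 167) [ 0.512 -0.672  0.01 ]
```

View pics/c1.png

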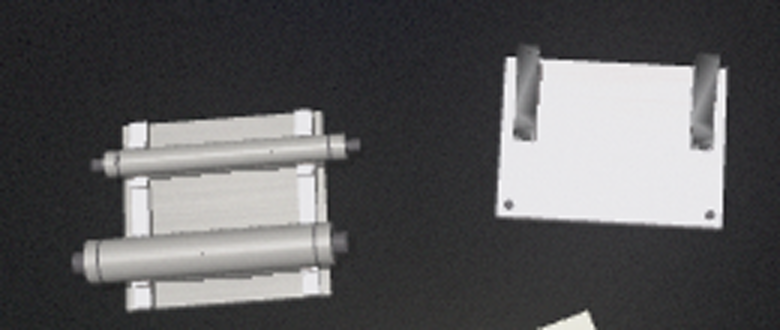

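View pics/c2.png

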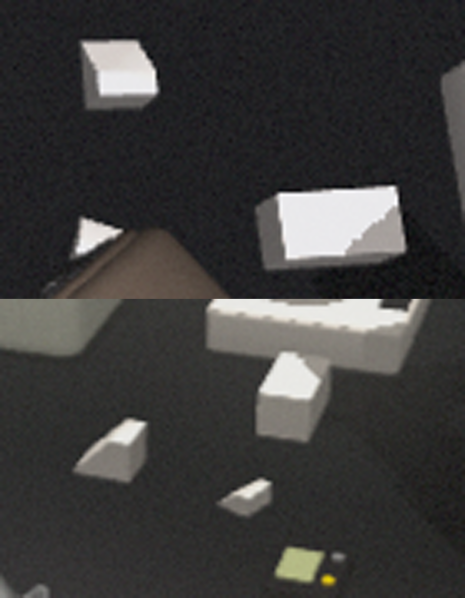

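```bash
python3 - <<'E'
from h import *
c=cam("top"); 
t=load("pics/top0.png")
g=cv2.cvtColor(t,cv2.COLOR_BGR2GRAY)
st=arm.get_state(); Rt=R.from_euler('xyz',st["ee_rot"]).as_matrix(); print(Rt.round(3))
# deck
m=np.zeros_like(g); m[125:205,255:355]=(g[125:205,255:355]>190)
cs,_=cv2.findContours(m,0,1); k=max(cs,key=cv2.contourArea)[:,0]
P=np.array([ray(c,p,.01)[:2] for p in k])
r=cv2.minAreaRect((P*1000).astype(np.float32)); print("deck",r, cv2.boxPoints(r).round(1).tolist())
# column
for nm,(x0,y0,x1,y1),z in [("col",(124,188,220,222),.03)]:
    sub=t[y0:y1,x0:x1]; cv2.imwrite("pics/col.png",cv2.resize(sub,None,fx=8,fy=8,interpolation=0))
sub=t[135:170,415:455]; cv2.imwrite("pics/ch.png",cv2.resize(sub,None,fx=14,fy=14,interpolation=0))
im=arm.grab_frame("wrist"); cv2.imwrite("pics/w0.png",im[:,:,::-1]); print(arm.camera_model("wrist"))
E
```

```text
[[-0.001 -0.944 -0.329]
 [ 0.001 -0.329  0.944]
 [-1.     0.     0.001]]
deck ((553.9801025390625, -21.20623779296875), (188.57835388183594, 138.45176696777344), 83.33441162109375) [[474.29998779296875, -106.80000305175781], [611.7999877929688, -122.9000015258789], [633.7000122070312, 64.4000015258789], [496.20001220703125, 80.5]]
{'camera_matrix': array([[331.71548043,   0.        , 272.92682545],
       [  0.        , 331.71548043, 206.99041821],
       [  0.        ,   0.        ,   1.        ]]), 'eye': array([ 0.14730166, -0.66435163,  0.38366339]), 'attitude': array([ 2.84262731e+00, -1.41324036e-03,  1.90621382e+00])}
```

View pics/col.png

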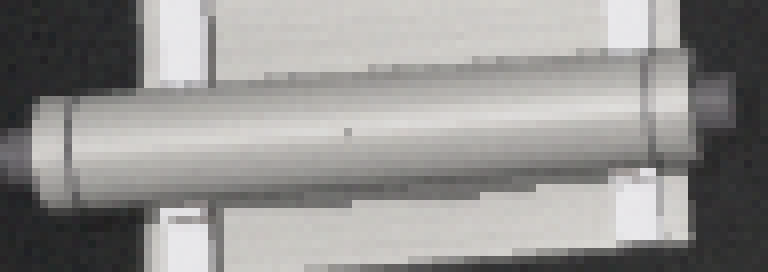

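View pics/ch.png

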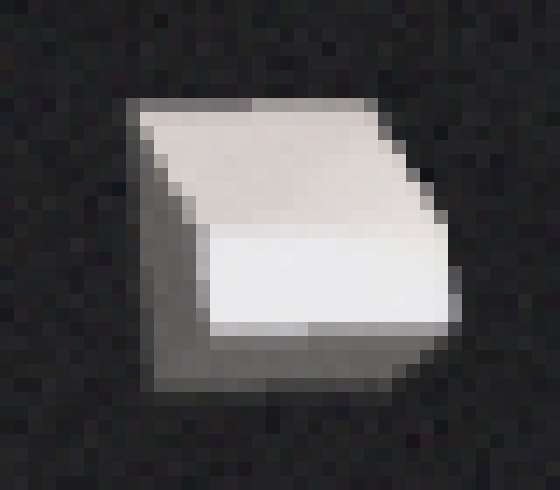

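View pics/w0.png

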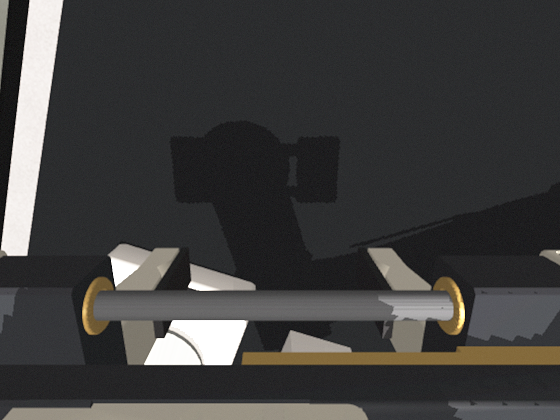

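```bash
python3 - <<'E'
from h import *
c=cam("top")
a=ray(c,(128.1+.0-.5,206.5),.033);b=ray(c,(210.5-.5,200.6),.033)
d=a-b; print("col",a,b,(a+b)/2,np.linalg.norm(d),"yaw",np.degrees(np.arctan2(-d[0],d[1])))
f=lambda u,v:ray(c,(u/14+415-.5,v/14+135-.5),.038)
q=[f(210,230),f(448,230),f(448,324),f(210,324)]
for p in q: print(p.round(4))
d=(q[0]-q[1]+q[3]-q[2]); yaw=np.arctan2(-d[0],d[1]); print("chock yaw",np.degrees(yaw), np.linalg.norm(d)/2)
m=sum(q)/4; print("mid top (x=-18)",m, "grip x=-16", m[:2]+.002*np.array([np.cos(yaw),np.sin(yaw)]))
# side check
s=cam("side")
print("side proj", proj(s,[m[0],m[1],.038]), proj(s,[*((a+b)/2)[:2],.03]),proj(s,[.5739,-.0235,.01]))
E
```

```text
col [0.47318819 0.41909709 0.033     ] [0.47538754 0.21654752 0.033     ] [0.47428786 0.31782231 0.033     ] 0.20256150881955118 yaw 0.6221115051805889
[ 0.5672 -0.337   0.038 ]
[ 0.5646 -0.3795  0.038 ]
[ 0.5472 -0.3773  0.038 ]
[ 0.5498 -0.3349  0.038 ]
chock yaw -3.5738822506734493 0.042526745191552605
mid top (x=-18) [ 0.55718392 -0.35719638  0.038     ] grip x=-16 [ 0.55918003 -0.35732105]
side proj [278.92218509 140.26859113] [210.93460187 309.78405833] [231.23640847 209.82384512]
```

```bash
cat >> h.py <<'E'
def go(P,ang):
    st=arm.get_state(); Rt=R.from_euler('xyz',st["ee_rot"]).as_matrix(); p=np.array(st["eef_pos"])
    d=Rt.T@(np.array(P)-p); a=np.degrees(np.arctan2(Rt[1,2],Rt[0,2])); tw=-((ang-a+180)%360-180)
    print("d",d.round(4),"twist",round(tw,2),"dist",np.linalg.norm(d).round(3))
def fwd(d):
    st=arm.get_state(); Rt=R.from_euler('xyz',st["ee_rot"]).as_matrix(); return Rt
E
python3 - <<'E'
from h import *
go([.50,-.25,.22],140)
go([.4743,.3178,.20],180.62)
E
```

```text
d [-0.0164 -0.3901  0.2742] twist -30.82 dist 0.477
d [ 0.0043 -0.5524  0.8189] twist -71.44 dist 0.988
```

Emit:
jog_arm(
  motion=[
    {"dx": -0.016,"dy": -0.39,"dz": 0.274,"twist": -31},
    {"dx": -0.016,"dy": -0.39,"dz": 0.274,"twist": -31},
    {"dx": -0.016,"dy": -0.39,"dz": 0.274,"twist": -31},
    {"dx": -0.016,"dy": -0.39,"dz": 0.274,"twist": -31},
    {"dx": -0.016,"dy": -0.39,"dz": 0.274,"twist": -31},
    {"dx": -0.016,"dy": -0.39,"dz": 0.274,"twist": -31},
    {"dx": -0.016,"dy": -0.39,"dz": 0.274,"twist": -31},
    {"dx": -0.016,"dy": -0.39,"dz": 0.274,"twist": -31},
    {"dx": -0.016,"dy": -0.39,"dz": 0.274,"twist": -31},
    {"dx": -0.016,"dy": -0.39,"dz": 0.274,"twist": -31},
    {"dx": -0.016,"dy": -0.39,"dz": 0.274,"twist": -31},
    {"dx": 0.004,"dy": -0.552,"dz": 0.819,"twist": -71.4},
    {"dx": 0.004,"dy": -0.552,"dz": 0.819,"twist": -71.4},
    {"dx": 0.004,"dy": -0.552,"dz": 0.819,"twist": -71.4},
    {"dx": 0.004,"dy": -0.552,"dz": 0.819,"twist": -71.4},
    {"dx": 0.004,"dy": -0.552,"dz": 0.819,"twist": -71.4},
    {"dx": 0.004,"dy": -0.552,"dz": 0.819,"twist": -71.4},
    {"dx": 0.004,"dy": -0.552,"dz": 0.819,"twist": -71.4},
    {"dx": 0.004,"dy": -0.552,"dz": 0.819,"twist": -71.4},
    {"dx": 0.004,"dy": -0.552,"dz": 0.819,"twist": -71.4},
  ],
  gripper=0.066,
)

```text
t: 1.82
eef_pos: [0.4787, 0.111, 0.2072]
ee_rot: [-2.4, 1.57, 0.752]
force: [1.6, 0.7, 0.3]
width: 0.0663
```

```bash
python3 - <<'E'
from h import *
c=cam("wrist")
im=arm.grab_frame("wrist"); cv2.imwrite("pics/w1.png",im[:,:,::-1])
print(proj(c,[.5739,-.0235,0.01]))
im=arm.grab_frame("top"); cv2.imwrite("pics/t1.png",im[:,:,::-1])
print(arm.get_state()["eef_pos"],arm.get_state()["t"])
go([.4743,.3178,.15],180.62)
E
```

```text
[183.73785532  49.22080444]
[0.47926545 0.11377619 0.20671016] 1.9167
d [ 0.0568 -0.204   0.0018] twist 0.26 dist 0.212
```

View pics/w1.png

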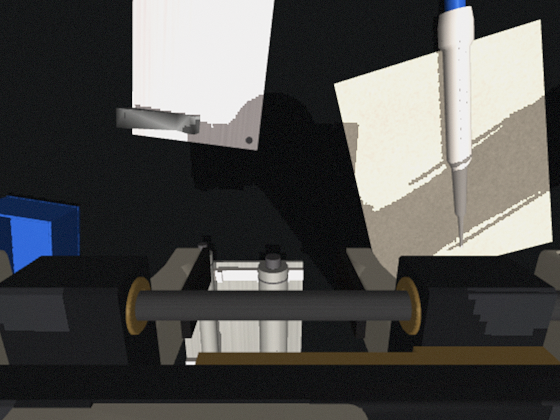

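View pics/t1.png

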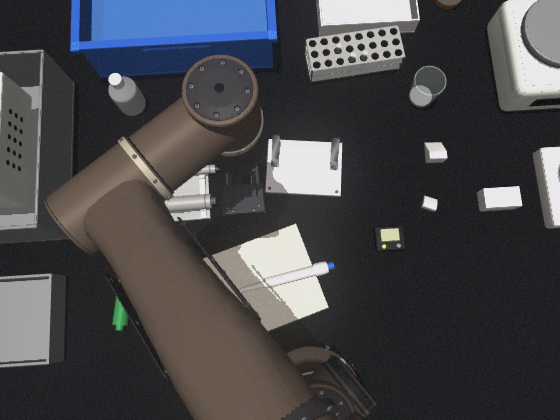

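Emit:
jog_arm(
  motion=[
    {"dx": 0.03,"dy": -0.204,"dz": 0.002,"twist": 0.3},
    {"dx": 0.03,"dy": -0.204,"dz": 0.002,"twist": 0.3},
    {"dx": 0.03,"dy": -0.204,"dz": 0.002,"twist": 0.3},
    {"dx": 0.03,"dy": -0.204,"dz": 0.002,"twist": 0.3},
    {"dx": 0.03,"dy": -0.204,"dz": 0.002,"twist": 0.3},
    {"dx": 0.08,"dy": -0.204,"dz": 0.002,"twist": 0.3},
    {"dx": 0.08,"dy": -0.204,"dz": 0.002,"twist": 0.3},
    {"dx": 0.08,"dy": -0.204,"dz": 0.002,"twist": 0.3},
  ],
)

```text
t: 2.58
eef_pos: [0.4735, 0.3111, 0.1238]
ee_rot: [0.828, 1.564, -2.308]
force: [-0.5, -0.6, 0.4]
width: 0.0665
```

```bash
python3 - <<'E'
from h import *
im=arm.grab_frame("wrist"); cv2.imwrite("pics/w2.png",im[:,:,::-1])
s=arm.grab_frame("side"); cv2.imwrite("pics/s2.png",s[:,:,::-1])
c=cam("wrist")
print(arm.get_state()["eef_pos"],arm.get_state()["t"])
for y in (.2178,.4178,.3178): print(proj(c,[.4743,y,.03]))
go([.4743,.3178,.026],180.62)
E
```

```text
[0.47589918 0.31226687 0.12780447] 2.6833
[276.94274569  86.47223088]
[275.09307135 306.31062668]
[275.92441341 207.50355455]
d [ 0.1018 -0.0056  0.0016] twist -0.35 dist 0.102
```

View pics/w2.png

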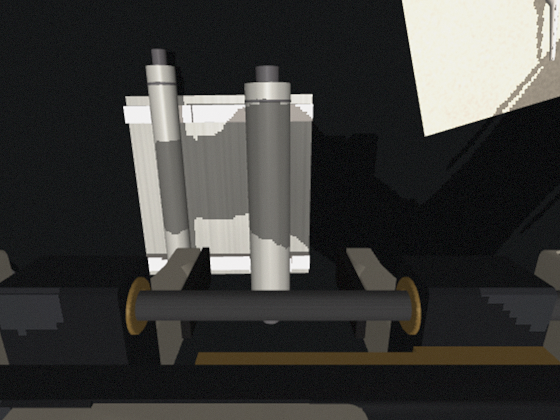

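View pics/s2.png

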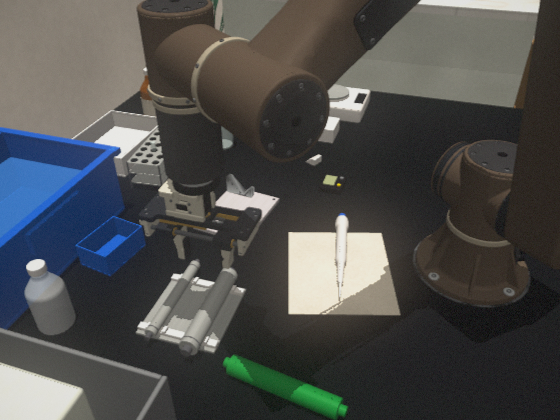

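```bash
python3 - <<'E'
from h import *
im=arm.grab_frame("wrist"); cv2.imwrite("pics/w3.png",im[:,:,::-1])
st=arm.get_state(); c=cam("wrist"); print(st["eef_pos"],st["qd"].round(3),st["t"])
g=cv2.cvtColor(im,cv2.COLOR_RGB2GRAY).astype(int)
print(g[90,235:300]); print(g[260,235:300])
for uv in [(267,85),(267.5,90),(270.5,260),(270.5,285)]: print(ray(c,uv,.033))
print(proj(c,[st["eef_pos"][0],st["eef_pos"][1],.03]))
E
```

```text
[0.47638856 0.31270659 0.12869031] [-0.005 -0.015  0.009 -0.005  0.005 -0.002] 2.7333
[ 22  28  22  27  21  23  27  21  26  21  18  19  14  77 108 118 128 136
 149 152 157 160 163 165 167 173 180 185 191 198 200 205 211 221 227 233
 234 227 222 217 210 205 201 197 189 185 179 172 170 169 166 161 160 156
 147 139 132 120  80  30  17  24  12  15  24]
[241 240 239 240 241 240 240 240 241 240 241 240 241 240 240 240 242 244
 216 129 111 128 140 149 154 161 164 167 170 176 184 187 191 194 197 198
 202 206 205 204 202 200 198 196 192 191 183 178 173 169 166 163 159 155
 147 133 115 138 210 240 241 240 241 240 241]
[0.48268589 0.21743029 0.033     ]
[0.48229403 0.22111762 0.033     ]
[0.47950757 0.36811213 0.033     ]
[0.47943171 0.39397807 0.033     ]
[274.2755538  201.02424306]
```

View pics/w3.png

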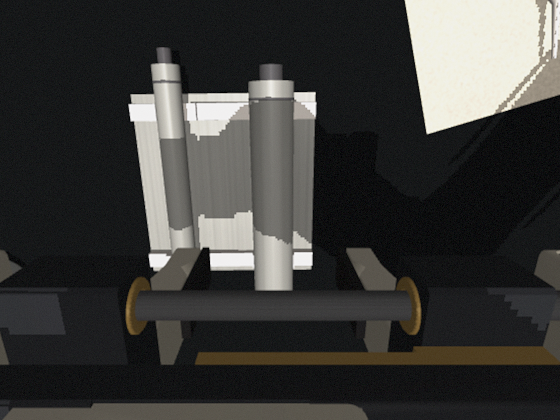

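```bash
python3 - <<'E'
from h import *
go([.477,.3178,.026],180.7)
E
```

```text
d [ 0.1027 -0.005  -0.0005] twist -0.45 dist 0.103
```

Emit:
jog_arm(
  motion=[
    {"dx": 0.035,"dy": -0.005,"dz": 0,"twist": -0.4},
    {"dx": 0.065,"dy": -0.005,"dz": 0,"twist": -0.4},
    {"dx": 0.085,"dy": -0.005,"dz": 0,"twist": -0.4},
    {"dx": 0.095,"dy": -0.005,"dz": 0,"twist": -0.4},
    {"dx": 0.102,"dy": -0.005,"dz": 0,"twist": -0.4},
    {"dx": 0.102,"dy": -0.005,"dz": 0,"twist": -0.4},
    {"dx": 0.102,"dy": -0.005,"dz": 0,"twist": -0.4},
    {"dx": 0.102,"dy": -0.005,"dz": 0,"twist": -0.4},
  ],
)

```text
t: 3.4
eef_pos: [0.4763, 0.3188, 0.0267]
ee_rot: [-2.341, 1.568, 0.812]
force: [1.0, 0.1, 0.6]
width: 0.0662
```

```bash
python3 - <<'E'
from h import *
go([.477,.3178,.026],180.7)
print(arm.get_state()["force"])
E
```

```text
d [ 0.0007  0.001  -0.0007] twist -0.01 dist 0.001
[1.00618331 0.05575473 0.57344516]
```

Emit:
jog_arm(
  motion=[
    {"dx": 0.002},
    {"dx": 0.002},
    {"dx": 0.002},
    {"dx": 0.002},
    {"dx": 0.002},
    {"dx": 0.002},
    {"dx": 0.002},
    {"dx": 0.002},
  ],
  gripper=0.02,
  newtons=40,
)

```text
invalid input
```

Emit:
jog_arm(
  motion=[
    {"dx": 0.002,"dy": 0,"dz": 0,"twist": 0},
    {"dx": 0.002,"dy": 0,"dz": 0,"twist": 0},
    {"dx": 0.002,"dy": 0,"dz": 0,"twist": 0},
    {"dx": 0.002,"dy": 0,"dz": 0,"twist": 0},
    {"dx": 0.002,"dy": 0,"dz": 0,"twist": 0},
    {"dx": 0.002,"dy": 0,"dz": 0,"twist": 0},
    {"dx": 0.002,"dy": 0,"dz": 0,"twist": 0},
    {"dx": 0.002,"dy": 0,"dz": 0,"twist": 0},
  ],
  gripper=0.02,
  newtons=40,
)

```text
t: 4.07
eef_pos: [0.4754, 0.318, 0.023]
ee_rot: [1.282, 1.571, -1.848]
force: [-0.8, -0.1, -0.1]
width: 0.0216
```

```bash
python3 - <<'E'
from h import *
for n in("wrist","side"):
    im=arm.grab_frame(n); cv2.imwrite(f"pics/{n}4.png",im[:,:,::-1])
s=arm.get_state();print(s["width"],s["force"],s["eef_pos"])
E
```

```text
0.02015626637315018 [-0.17516905 -0.2588973  -0.21989203] [0.47541469 0.31802571 0.02300608]
```

View pics/wrist4.png

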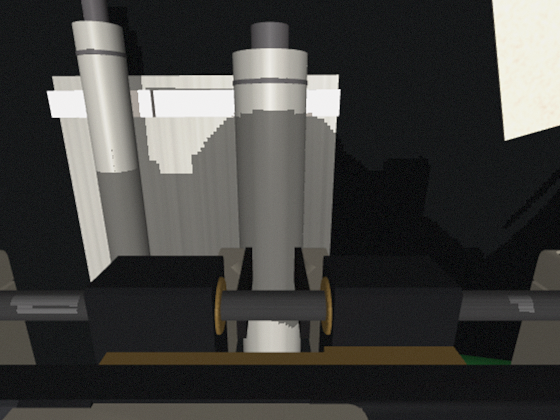

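View pics/side4.png

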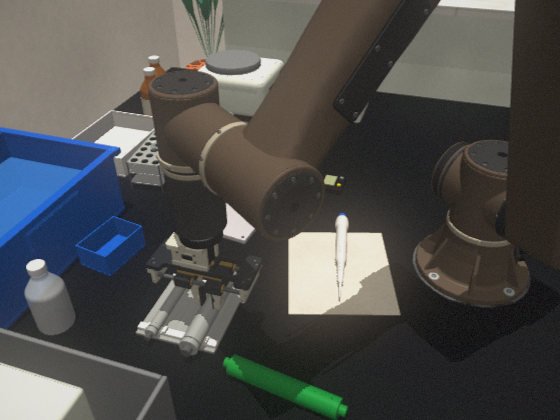

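```bash
python3 - <<'E'
from h import *
crop(load("pics/side4.png"),130,220,270,360,4,"pics/x.png")
crop(load("pics/wrist4.png"),200,220,360,360,4,"pics/x2.png")
print(proj(cam("side"),arm.get_state()["eef_pos"]))
E
```

```text
[210.65641447 312.2522977 ]
```

View pics/x.png

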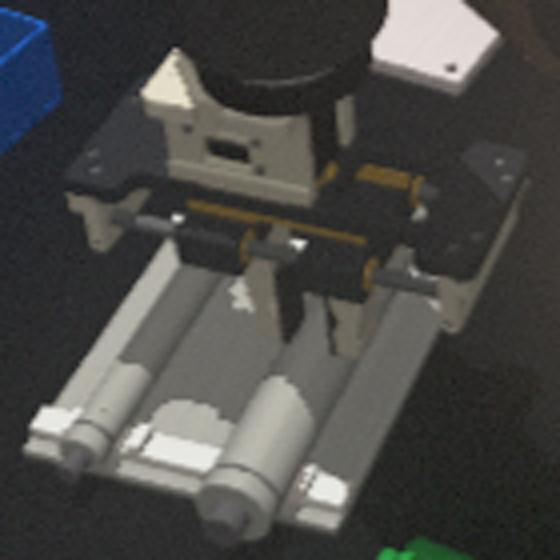

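View pics/x2.png

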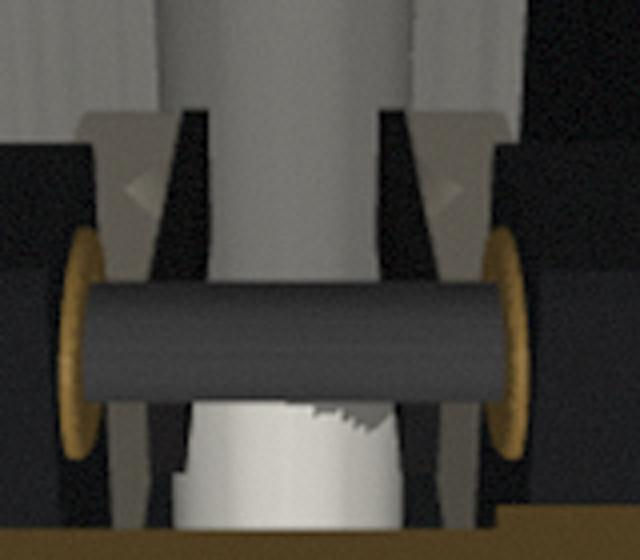

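```bash
python3 - <<'E'
from h import *
s=arm.get_state(); Rt=R.from_euler('xyz',s["ee_rot"]).as_matrix(); p=np.array(s["eef_pos"]); print(Rt.round(3),p)
for n in("wrist","side"):
    c=cam(n)
    for x in (-.03,-.008,.011):
        for y in(-.0095,.0095):
            print(n,x,y,[proj(c,p+Rt@np.array([x,y,z])).round(0) for z in(-.018,-.01,.01,.018)])
    print("col top end",[proj(c,[.477+dx,.2178,.03]) for dx in(-.018,.018)])
E
```

```text
[[ 0.     0.012 -1.   ]
 [-0.    -1.    -0.012]
 [-1.     0.    -0.   ]] [0.47541469 0.31802571 0.02300608]
wrist -0.03 -0.0095 [array([240., 289.]), array([256., 289.]), array([295., 289.]), array([310., 289.])]
wrist -0.03 0.0095 [array([239., 255.]), array([255., 255.]), array([295., 255.]), array([311., 255.])]
wrist -0.008 -0.0095 [array([244., 268.]), array([257., 268.]), array([292., 268.]), array([306., 268.])]
wrist -0.008 0.0095 [array([243., 238.]), array([257., 238.]), array([293., 238.]), array([307., 238.])]
wrist 0.011 -0.0095 [array([246., 254.]), array([259., 254.]), array([290., 254.]), array([303., 254.])]
wrist 0.011 0.0095 [array([245., 226.]), array([258., 226.]), array([291., 226.]), array([304., 226.])]
col top end [array([311.87276791,  62.8176487 ]), array([237.17760326,  61.78598453])]
side -0.03 -0.0095 [array([199., 303.]), array([202., 304.]), array([212., 306.]), array([216., 307.])]
side -0.03 0.0095 [array([203., 296.]), array([207., 297.]), array([216., 299.]), array([220., 300.])]
side -0.008 -0.0095 [array([200., 311.]), array([203., 312.]), array([213., 314.]), array([217., 315.])]
side -0.008 0.0095 [array([204., 304.]), array([208., 305.]), array([217., 307.]), array([221., 308.])]
side 0.011 -0.0095 [array([201., 318.]), array([204., 319.]), array([214., 321.]), array([218., 322.])]
side 0.011 0.0095 [array([205., 311.]), array([208., 312.]), array([218., 314.]), array([222., 315.])]
col top end [array([237.72938472, 277.16080204]), array([221.60351587, 273.49565727])]
```

Emit:
jog_arm(
  motion=[
    {"dx": -0.003,"dy": 0,"dz": 0,"twist": 0},
    {"dx": -0.006,"dy": 0,"dz": 0,"twist": 0},
    {"dx": -0.01,"dy": 0,"dz": 0,"twist": 0},
    {"dx": -0.01,"dy": 0,"dz": 0,"twist": 0},
    {"dx": -0.01,"dy": 0,"dz": 0,"twist": 0},
    {"dx": -0.01,"dy": 0,"dz": 0,"twist": 0},
  ],
)

```text
t: 4.67
eef_pos: [0.4754, 0.318, 0.0331]
ee_rot: [-2.047, 1.571, 1.107]
force: [0.2, -0.3, 0.2]
width: 0.0199
```

```bash
python3 - <<'E'
from h import *
for n in("wrist","side"):
    im=arm.grab_frame(n); cv2.imwrite(f"pics/{n}5.png",im[:,:,::-1])
s=arm.get_state();print(s["width"],s["force"],s["eef_pos"],s["t"])
crop(load("pics/side5.png"),130,220,270,360,4,"pics/x.png")
E
```

```text
0.020072119127813145 [0.06107355 0.19658537 0.16019526] [0.47528875 0.3179377  0.03291217] 4.7667
```

View pics/x.png

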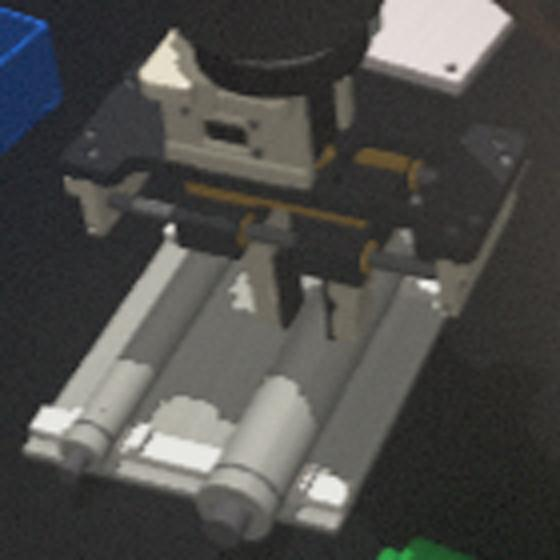

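View pics/wrist5.png

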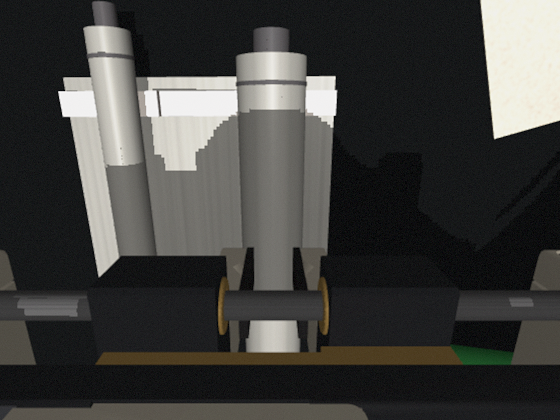

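```bash
python3 - <<'E'
from h import *
s=arm.get_state(); p=np.array(s["eef_pos"]);Rt=R.from_euler('xyz',s["ee_rot"]).as_matrix()
c=cam("wrist"); print(c[1],c[1]-p)
print([proj(c,[.4775+dx,.218,.03]) for dx in(-.018,.018)], "obs 306/237 row~65")
print("rail/sheet", )
c=cam("side")
for pp in ([.4759,.3123,.1278],):
  for z in(-.033,.033):
    for y in (-.0095,.0095):
      print([proj(c,np.array(pp)+np.array([-z,y,-x])).round(1) for x in(-.03,0,.011)])
crop(load("pics/s2.png"),130,170,290,290,4,"pics/x.png")
E
```

```text
[0.47750578 0.23714881 0.21321845] [ 0.00221703 -0.08078889  0.18030628]
[array([308.37714829,  65.79239731]), array([237.89303701,  64.82847968])] obs 306/237 row~65
rail/sheet
[array([190.9, 250.4]), array([192.7, 262.9]), array([193.3, 267.3])]
[array([186.2, 257. ]), array([188.1, 269.5]), array([188.7, 274. ])]
[array([224.6, 257.8]), array([225.8, 270.3]), array([226.2, 274.8])]
[array([220.4, 264.6]), array([221.6, 277.2]), array([222. , 281.7])]
```

View pics/x.png

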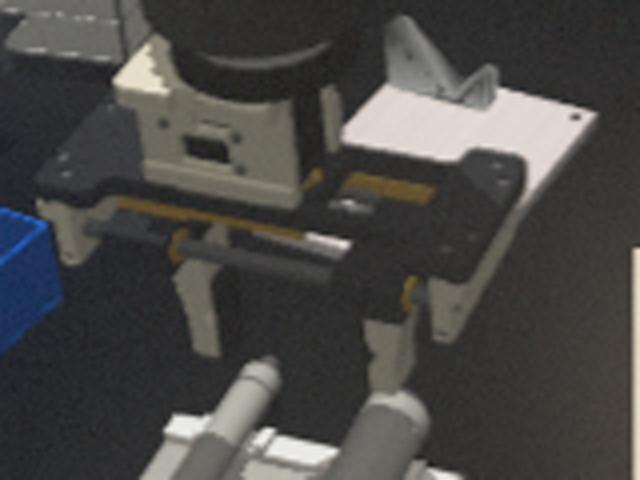

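Emit:
jog_arm(
  motion=[
    {"dx": -0.03,"dy": 0,"dz": 0,"twist": 0},
    {"dx": -0.04,"dy": 0,"dz": 0,"twist": 0},
    {"dx": -0.04,"dy": 0,"dz": 0,"twist": 0},
    {"dx": -0.04,"dy": 0,"dz": 0,"twist": 0},
    {"dx": -0.04,"dy": 0,"dz": 0,"twist": 0},
    {"dx": -0.04,"dy": 0,"dz": 0,"twist": 0},
    {"dx": -0.04,"dy": 0,"dz": 0,"twist": 0},
    {"dx": -0.04,"dy": 0,"dz": 0,"twist": 0},
  ],
  gripper=0.066,
)

```text
t: 5.43
eef_pos: [0.4751, 0.3177, 0.0723]
ee_rot: [0.852, 1.57, -2.278]
force: [-0.1, -0.6, 0.5]
width: 0.0644
```

```bash
python3 - <<'E'
from h import *
im=arm.grab_frame("wrist"); cv2.imwrite(f"pics/wrist6.png",im[:,:,::-1])
s=arm.get_state();print(s["width"],s["force"],s["eef_pos"],s["t"])
g=cv2.cvtColor(im,cv2.COLOR_RGB2GRAY).astype(int)
c=cam("wrist")
for r in (90,240): 
    print(r,g[r,225:320:1])
go([.477,.3178,.026],180.7)
E
```

```text
0.06500238749588677 [ 0.54269041  0.81133337 -0.11520518] [0.47517467 0.31776444 0.07244518] 5.4833
90 [226 226 227 226 226 225 224 221 219 220 224 224 223 225 224 228 233 181
  91  94 112 113 127 136 140 151 161 164 166 169 170 173 175 177 185 185
 194 196 202 205 207 215 218 224 229 234 239 238 234 230 223 217 210 205
 202 200 197 192 190 188 178 172 170 170 167 166 163 162 157 153 136 123
 119  96 119 199 227 225 226 225 225 225 225 224 225 224 225 228 231 228
 226 224 224 225 226]
240 [112 110 107 100  97 169 203 201 198 199 199 203 202 202 200 201 202 200
 201 201 204 215 151  68  80  84  85  91  93  92  95  96  97  97 100 101
 103 106 107 110 111 110 113 112 113 115 114 114 113 115 115 114 112 112
 113 114 112 108 108 103 103  99 100 100  98  99  96  93  93  86  83  79
  97 108 104 107 105 103 106 107 111 108 108 109 108 104 105 106 106 111
 111 109 114  86  38]
d [ 0.0464 -0.     -0.0019] twist -0.02 dist 0.046
```

View pics/wrist6.png

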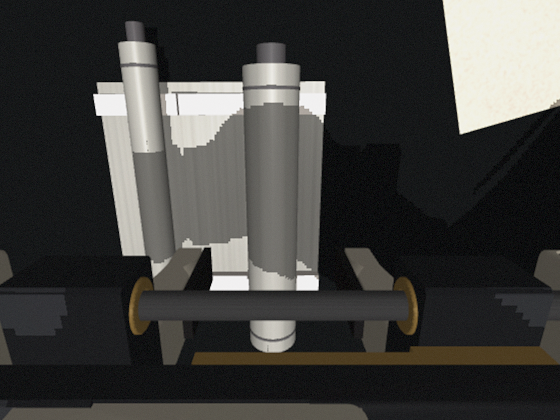

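Emit:
jog_arm(
  motion=[
    {"dx": 0.03,"dy": 0,"dz": -0.002,"twist": 0},
    {"dx": 0.045,"dy": 0,"dz": -0.002,"twist": 0},
    {"dx": 0.052,"dy": 0,"dz": -0.002,"twist": 0},
    {"dx": 0.058,"dy": 0,"dz": -0.002,"twist": 0},
    {"dx": 0.064,"dy": 0,"dz": -0.002,"twist": 0},
    {"dx": 0.069,"dy": 0,"dz": -0.002,"twist": 0},
    {"dx": 0.073,"dy": 0,"dz": -0.002,"twist": 0},
    {"dx": 0.076,"dy": 0,"dz": -0.002,"twist": 0},
    {"dx": 0.076,"dy": 0,"dz": -0.002,"twist": 0},
    {"dx": 0.076,"dy": 0,"dz": -0.002,"twist": 0},
  ],
)

```text
t: 6.32
eef_pos: [0.4775, 0.3181, -0.0028]
ee_rot: [-2.439, 1.571, 0.715]
force: [0.1, -0.5, 0.7]
width: 0.0661
```

```bash
python3 - <<'E'
from h import *
im=arm.grab_frame("side"); cv2.imwrite(f"pics/s7.png",im[:,:,::-1])
crop(load("pics/s7.png"),130,220,270,360,4,"pics/x.png")
s=arm.get_state();print(s["width"],s["force"],s["eef_pos"],s["t"])
E
```

```text
0.06583122192802122 [0.5932116  0.33264486 0.90762293] [ 0.47753911  0.31818934 -0.00269771] 6.3667
```

View pics/x.png

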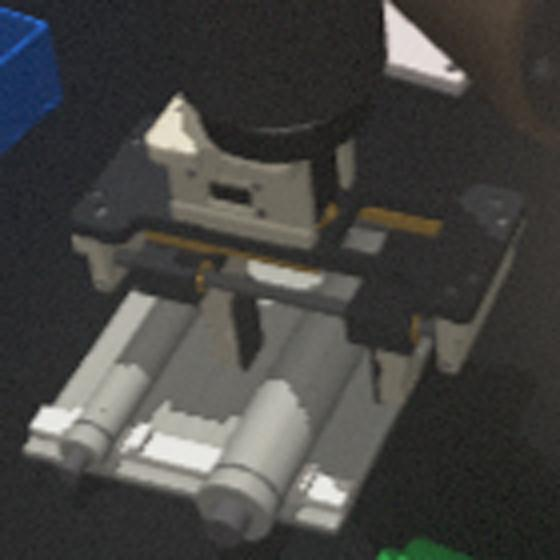

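```bash
python3 - <<'E'
from h import *
c=cam("side")
for z in(0,.01,.02,.03,.04): print(z,proj(c,[.4345,.3276,z]).round(1),proj(c,[.5205,.3276,z]).round(1))
E
```

```text
0 [229.2 329. ] [188.5 318.6]
0.01 [228.8 325.5] [188.  315.1]
0.02 [228.5 321.9] [187.4 311.5]
0.03 [228.2 318.3] [186.8 307.9]
0.04 [227.8 314.6] [186.3 304.3]
```

Emit:
jog_arm(
  motion=[
    {"dx": 0.004,"dy": 0,"dz": 0,"twist": 0},
    {"dx": 0.008,"dy": 0,"dz": 0,"twist": 0},
    {"dx": 0.01,"dy": 0,"dz": 0,"twist": 0},
    {"dx": 0.01,"dy": 0,"dz": 0,"twist": 0},
  ],
)

```text
t: 6.7
eef_pos: [0.477, 0.3176, -0.0137]
ee_rot: [0.819, 1.57, -2.311]
force: [-0.2, -0.3, 0.6]
width: 0.0663
```

Emit:
jog_arm(
  motion=[
    {"dx": 0,"dy": 0,"dz": 0,"twist": 0},
    {"dx": 0,"dy": 0,"dz": 0,"twist": 0},
    {"dx": 0,"dy": 0,"dz": 0,"twist": 0},
    {"dx": 0,"dy": 0,"dz": 0,"twist": 0},
    {"dx": 0,"dy": 0,"dz": 0,"twist": 0},
    {"dx": 0,"dy": 0,"dz": 0,"twist": 0},
    {"dx": 0,"dy": 0,"dz": 0,"twist": 0},
    {"dx": 0,"dy": 0,"dz": 0,"twist": 0},
  ],
  gripper=0.02,
  newtons=40,
)

```text
t: 7.37
eef_pos: [0.4772, 0.3179, -0.013]
ee_rot: [0.551, 1.571, -2.579]
force: [-1.9, 0.2, 1.0]
width: 0.0352
```

Emit:
jog_arm(
  motion=[
    {"dx": -0.004,"dy": 0,"dz": 0,"twist": 0},
    {"dx": -0.01,"dy": 0,"dz": 0,"twist": 0},
    {"dx": -0.015,"dy": 0,"dz": 0,"twist": 0},
    {"dx": -0.02,"dy": 0,"dz": 0,"twist": 0},
    {"dx": -0.02,"dy": 0,"dz": 0,"twist": 0},
    {"dx": -0.02,"dy": 0,"dz": 0,"twist": 0},
  ],
)

```text
t: 7.87
eef_pos: [0.4775, 0.3183, 0.0075]
ee_rot: [-2.194, 1.57, 0.96]
force: [-0.2, -0.7, -4.5]
width: 0.0348
```

```bash
python3 - <<'E'
from h import *
im=arm.grab_frame("side"); cv2.imwrite(f"pics/s8.png",im[:,:,::-1])
crop(load("pics/s8.png"),130,220,270,360,4,"pics/x.png")
s=arm.get_state();print(s["width"],s["force"],s["eef_pos"],s["t"])
go([.5739,-.0235,.10],173.33)
E
```

```text
0.034927138694714276 [-0.72918147  0.08452136 -4.86333609] [0.47734504 0.31805283 0.0071384 ] 7.9167
d [-0.093   0.3426 -0.0925] twist 7.35 dist 0.367
```

View pics/x.png

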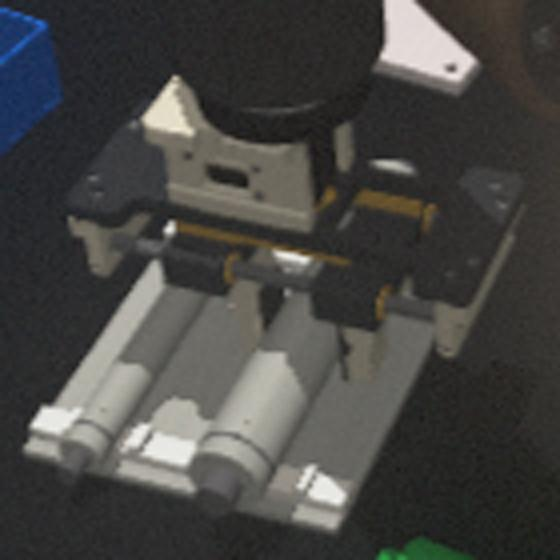

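Emit:
jog_arm(
  motion=[
    {"dx": -0.015,"dy": 0,"dz": 0,"twist": 0},
    {"dx": -0.04,"dy": 0,"dz": 0,"twist": 0},
    {"dx": -0.065,"dy": 0.01,"dz": -0.003,"twist": 0},
    {"dx": -0.085,"dy": 0.03,"dz": -0.01,"twist": 0.5},
    {"dx": -0.093,"dy": 0.06,"dz": -0.017,"twist": 1},
    {"dx": -0.093,"dy": 0.095,"dz": -0.026,"twist": 2},
    {"dx": -0.093,"dy": 0.13,"dz": -0.036,"twist": 3},
    {"dx": -0.093,"dy": 0.165,"dz": -0.045,"twist": 3.5},
    {"dx": -0.093,"dy": 0.2,"dz": -0.055,"twist": 4.5},
    {"dx": -0.093,"dy": 0.235,"dz": -0.064,"twist": 5},
    {"dx": -0.093,"dy": 0.27,"dz": -0.073,"twist": 6},
    {"dx": -0.093,"dy": 0.3,"dz": -0.081,"twist": 6.5},
    {"dx": -0.093,"dy": 0.323,"dz": -0.087,"twist": 7},
    {"dx": -0.093,"dy": 0.337,"dz": -0.091,"twist": 7.3},
    {"dx": -0.093,"dy": 0.3425,"dz": -0.0925,"twist": 7.4},
    {"dx": -0.093,"dy": 0.3425,"dz": -0.0925,"twist": 7.4},
    {"dx": -0.093,"dy": 0.3425,"dz": -0.0925,"twist": 7.4},
    {"dx": -0.093,"dy": 0.3425,"dz": -0.0925,"twist": 7.4},
    {"dx": -0.093,"dy": 0.3425,"dz": -0.0925,"twist": 7.4},
  ],
)

```text
t: 9.5
eef_pos: [0.5737, -0.0224, 0.1]
ee_rot: [-1.138, 1.571, 1.887]
force: [0.1, 0.4, -4.9]
width: 0.0351
```

```bash
python3 - <<'E'
from h import *
for n in("side","wrist","top"):
    im=arm.grab_frame(n); cv2.imwrite(f"pics/{n}9.png",im[:,:,::-1])
crop(load("pics/side9.png"),150,120,310,260,4,"pics/x.png")
s=arm.get_state();print(s["width"],s["force"],s["eef_pos"],s["t"])
go([.5739,-.0235,.10],173.33)
c=cam("wrist")
yaw=np.radians(-6.67);ex=np.array([np.cos(yaw),np.sin(yaw),0]);ey=np.array([-ex[1],ex[0],0]);O=np.array([.5739,-.0235,0])
P=lambda x,y,z:O+x*ex+y*ey+np.array([0,0,z])
for n in("wrist","side"):
    c=cam(n); print(n,[ (q,proj(c,P(*q)).round(0).tolist()) for q in [(0,-66,16.5),(0,-84,16.5),(-24,-66,34),(-24,-84,34),(-90,-95,10),(50,-95,10),(-90,95,10),(0,84,16.5),(-24,84,34)] for q in [tuple(np.array(q)/1000)]])
E
```

```text
0.03468530740758102 [-0.11581582  0.95028256 -4.36810757] [ 0.57388791 -0.022568    0.10008737] 9.65
d [ 0.0001  0.0009 -0.0001] twist 0.02 dist 0.001
wrist [((np.float64(0.0), np.float64(-0.066), np.float64(0.0165)), [274.0, 123.0]), ((np.float64(0.0), np.float64(-0.084), np.float64(0.0165)), [274.0, 99.0]), ((np.float64(-0.024), np.float64(-0.066), np.float64(0.034)), [308.0, 124.0]), ((np.float64(-0.024), np.float64(-0.084), np.float64(0.034)), [308.0, 98.0]), ((np.float64(-0.09), np.float64(-0.095), np.float64(0.01)), [392.0, 84.0]), ((np.float64(0.05), np.float64(-0.095), np.float64(0.01)), [209.0, 84.0]), ((np.float64(-0.09), np.float64(0.095), np.float64(0.01)), [370.0, 300.0]), ((np.float64(0.0), np.float64(0.084), np.float64(0.0165)), [274.0, 294.0]), ((np.float64(-0.024), np.float64(0.084), np.float64(0.034)), [302.0, 305.0])]
side [((np.float64(0.0), np.float64(-0.066), np.float64(0.0165)), [243.0, 194.0]), ((np.float64(0.0), np.float64(-0.084), np.float64(0.0165)), [247.0, 191.0]), ((np.float64(-0.024), np.float64(-0.066), np.float64(0.034)), [252.0, 191.0]), ((np.float64(-0.024), np.float64(-0.084), np.float64(0.034)), [255.0, 187.0]), ((np.float64(-0.09), np.float64(-0.095), np.float64(0.01)), [280.0, 199.0]), ((np.float64(0.05), np.float64(-0.095), np.float64(0.01)), [232.0, 186.0]), ((np.float64(-0.09), np.float64(0.095), np.float64(0.01)), [245.0, 241.0]), ((np.float64(0.0), np.float64(0.084), np.float64(0.0165)), [214.0, 226.0]), ((np.float64(-0.024), np.float64(0.084), np.float64(0.034)), [222.0, 223.0])]
```

View pics/x.png

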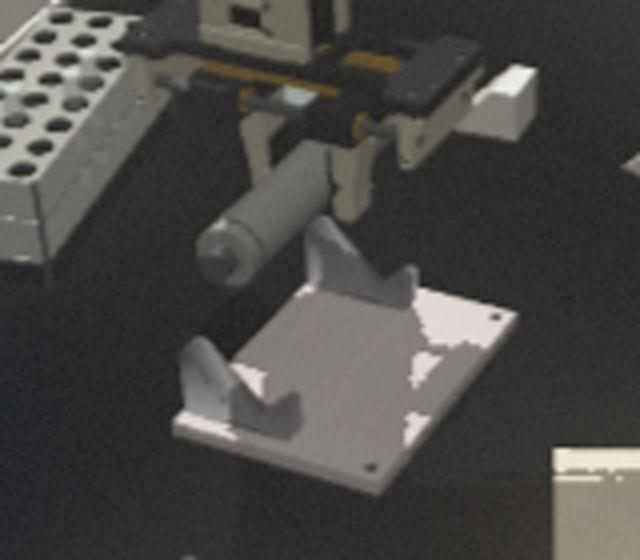

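View pics/wrist9.png

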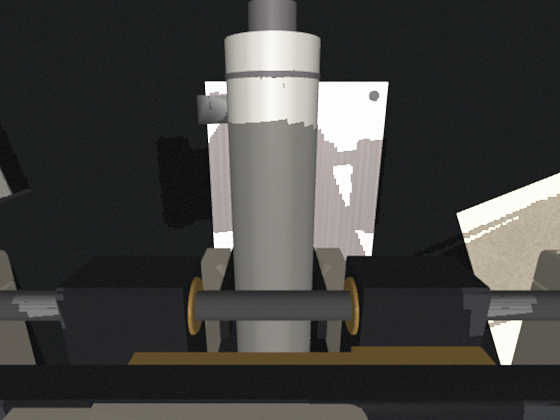

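View pics/top9.png

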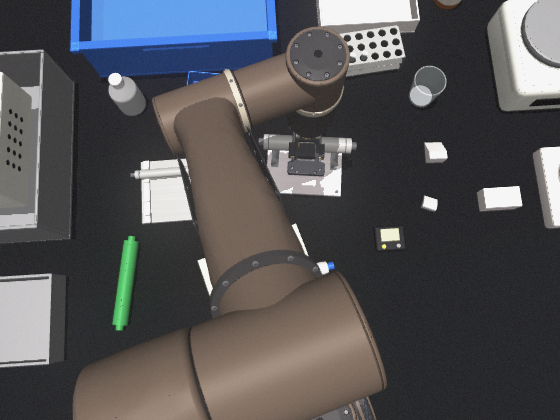

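Emit:
jog_arm(
  motion=[
    {"dx": 0.02,"dy": 0.001,"dz": -0.0015,"twist": 0},
    {"dx": 0.045,"dy": 0.001,"dz": -0.0015,"twist": 0},
    {"dx": 0.065,"dy": 0.001,"dz": -0.0015,"twist": 0},
    {"dx": 0.078,"dy": 0.001,"dz": -0.0015,"twist": 0},
    {"dx": 0.086,"dy": 0.001,"dz": -0.0015,"twist": 0},
    {"dx": 0.091,"dy": 0.001,"dz": -0.0015,"twist": 0},
    {"dx": 0.094,"dy": 0.001,"dz": -0.0015,"twist": 0},
    {"dx": 0.094,"dy": 0.001,"dz": -0.0015,"twist": 0},
    {"dx": 0.094,"dy": 0.001,"dz": -0.0015,"twist": 0},
  ],
)

```text
t: 10.4
eef_pos: [0.5759, -0.0243, 0.0067]
ee_rot: [-2.862, 1.57, 0.163]
force: [0.9, -0.6, -4.5]
width: 0.0348
```

```bash
python3 - <<'E'
from h import *
im=arm.grab_frame("side"); cv2.imwrite("pics/s10.png",im[:,:,::-1])
crop(load("pics/s10.png"),150,120,310,260,4,"pics/x.png")
s=arm.get_state();print(s["width"],s["force"],s["eef_pos"],s["t"])
E
```

```text
0.03539486922522483 [-0.02200538  0.56592686 -4.80539806] [ 0.575972   -0.02435407  0.00684438] 10.45
```

View pics/x.png

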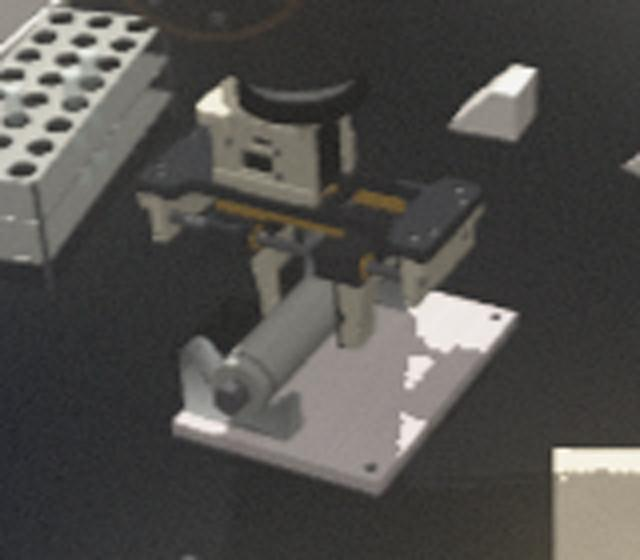

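Column is between the flanks, about 8 mm high. Lowering in small steps.

Emit:
jog_arm(
  motion=[
    {"dx": 0.002,"dy": 0,"dz": 0,"twist": 0},
    {"dx": 0.004,"dy": 0,"dz": 0,"twist": 0},
    {"dx": 0.005,"dy": 0,"dz": 0,"twist": 0},
    {"dx": 0.006,"dy": 0,"dz": 0,"twist": 0},
    {"dx": 0.006,"dy": 0,"dz": 0,"twist": 0},
  ],
)

```text
t: 10.87
eef_pos: [0.5753, -0.0246, -0.0001]
ee_rot: [0.525, 1.571, -2.734]
force: [-0.1, -0.0, -4.4]
width: 0.0355
```

Emit:
jog_arm(
  motion=[
    {"dx": 0.001,"dy": 0,"dz": 0,"twist": 0},
    {"dx": 0.002,"dy": 0,"dz": 0,"twist": 0},
    {"dx": 0.002,"dy": 0,"dz": 0,"twist": 0},
  ],
)

```text
t: 11.12
eef_pos: [0.5761, -0.0245, -0.001]
ee_rot: [-3.005, 1.569, 0.019]
force: [-0.9, -0.6, 3.4]
width: 0.035
```

Emit:
jog_arm(
  motion=[
    {"dx": 0.0005,"dy": 0,"dz": 0,"twist": 0},
    {"dx": 0.0005,"dy": 0,"dz": 0,"twist": 0},
    {"dx": 0.0005,"dy": 0,"dz": 0,"twist": 0},
  ],
)

```text
t: 11.37
eef_pos: [0.5761, -0.0245, -0.0011]
ee_rot: [-2.968, 1.569, 0.056]
force: [-3.0, 0.2, 9.1]
width: 0.0353
```

Emit:
jog_arm(
  motion=[
    {"dx": 0,"dy": 0,"dz": 0,"twist": 0},
    {"dx": 0,"dy": 0,"dz": 0,"twist": 0},
    {"dx": 0,"dy": 0,"dz": 0,"twist": 0},
    {"dx": 0,"dy": 0,"dz": 0,"twist": 0},
    {"dx": 0,"dy": 0,"dz": 0,"twist": 0},
    {"dx": 0,"dy": 0,"dz": 0,"twist": 0},
  ],
  gripper=0.065,
)

```text
t: 11.87
eef_pos: [0.5754, -0.0245, -0.0026]
ee_rot: [0.695, 1.571, -2.564]
force: [0.4, -1.3, 0.2]
width: 0.0644
```

```bash
python3 - <<'E'
from h import *
for n in("side",):
    im=arm.grab_frame(n); cv2.imwrite("pics/s11.png",im[:,:,::-1])
crop(load("pics/s11.png"),150,120,310,260,4,"pics/x.png")
s=arm.get_state();print(s["width"],s["force"],s["eef_pos"],s["t"])
go([.576,-.0245,.12],173.33)
go([.559,-.357,.12],176.43)
E
```

```text
0.06455780336195109 [-0.04295913  0.03702149  0.7387821 ] [ 0.57529469 -0.02453915 -0.00262771] 11.9167
d [-1.226e-01 -1.000e-04 -7.000e-04] twist -0.05 dist 0.123
d [-0.1226  0.3321 -0.0227] twist -3.15 dist 0.355
```

View pics/x.png

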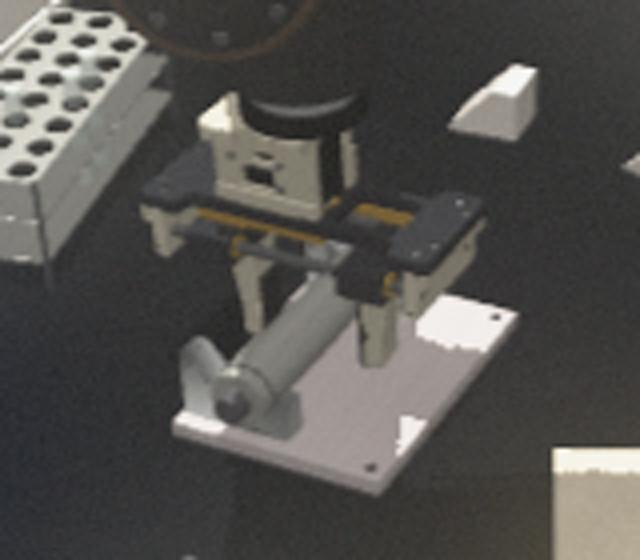

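Emit:
jog_arm(
  motion=[
    {"dx": -0.025,"dy": 0,"dz": 0,"twist": 0},
    {"dx": -0.06,"dy": 0,"dz": 0,"twist": 0},
    {"dx": -0.095,"dy": 0,"dz": 0,"twist": 0},
    {"dx": -0.123,"dy": 0.02,"dz": -0.001,"twist": 6},
    {"dx": -0.123,"dy": 0.05,"dz": -0.003,"twist": 13},
    {"dx": -0.123,"dy": 0.085,"dz": -0.005,"twist": 20},
    {"dx": -0.123,"dy": 0.12,"dz": -0.008,"twist": 27},
    {"dx": -0.123,"dy": 0.155,"dz": -0.01,"twist": 34},
    {"dx": -0.123,"dy": 0.19,"dz": -0.013,"twist": 41},
    {"dx": -0.123,"dy": 0.22,"dz": -0.015,"twist": 48},
    {"dx": -0.123,"dy": 0.25,"dz": -0.017,"twist": 55},
    {"dx": -0.123,"dy": 0.28,"dz": -0.019,"twist": 62},
    {"dx": -0.123,"dy": 0.305,"dz": -0.021,"twist": 69},
    {"dx": -0.123,"dy": 0.32,"dz": -0.022,"twist": 76},
    {"dx": -0.123,"dy": 0.33,"dz": -0.023,"twist": 82},
    {"dx": -0.123,"dy": 0.332,"dz": -0.023,"twist": 86.9},
    {"dx": -0.123,"dy": 0.332,"dz": -0.023,"twist": 86.9},
    {"dx": -0.123,"dy": 0.332,"dz": -0.023,"twist": 86.9},
    {"dx": -0.123,"dy": 0.332,"dz": -0.023,"twist": 86.9},
  ],
)

```text
t: 13.5
eef_pos: [0.5593, -0.3566, 0.1204]
ee_rot: [0.846, 1.571, 2.357]
force: [0.3, -0.9, 0.0]
width: 0.0653
```

```bash
python3 - <<'E'
from h import *
for n in("top","side","wrist"):
    im=arm.grab_frame(n); cv2.imwrite(f"pics/{n}12.png",im[:,:,::-1])
s=arm.get_state();print(s["q"],s["force"],s["eef_pos"],s["t"])
go([.559,-.357,.12],86.43)
c=cam("wrist"); yaw=np.radians(-3.57);ex=np.array([np.cos(yaw),np.sin(yaw),0]);ey=np.array([-ex[1],ex[0],0]);O=np.array([.559,-.3573,0])+.016*ex
for q in [(-.027,.022,.038),(-.027,-.022,.038),(-.009,.022,.038),(-.009,-.022,.038),(.027,.022,.002),(.027,-.022,.002)]: print(q,proj(c,O+q[0]*ex+q[1]*ey+[0,0,q[2]]).round(1))
crop(load("pics/side12.png"),150,120,310,260,4,"pics/x.png")
E
```

```text
[-2.73989462e-01  3.98832441e-01 -1.25312499e-01 -3.11866777e-05
 -1.04653626e+00 -1.35781193e+00] [-0.31535369 -0.87504832  0.2719918 ] [ 0.5594523  -0.35645879  0.12061802] 13.65
d [ 0.0006  0.0004 -0.0006] twist 0.07 dist 0.001
(-0.027, 0.022, 0.038) [299.5 191. ]
(-0.027, -0.022, 0.038) [245.6 190.9]
(-0.009, 0.022, 0.038) [298.9 212. ]
(-0.009, -0.022, 0.038) [246.1 211.9]
(0.027, 0.022, 0.002) [295.2 235.8]
(0.027, -0.022, 0.002) [249.8 235.8]
```

View pics/wrist12.png

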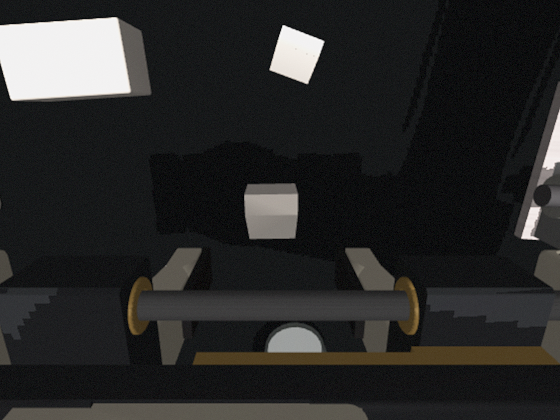

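View pics/x.png

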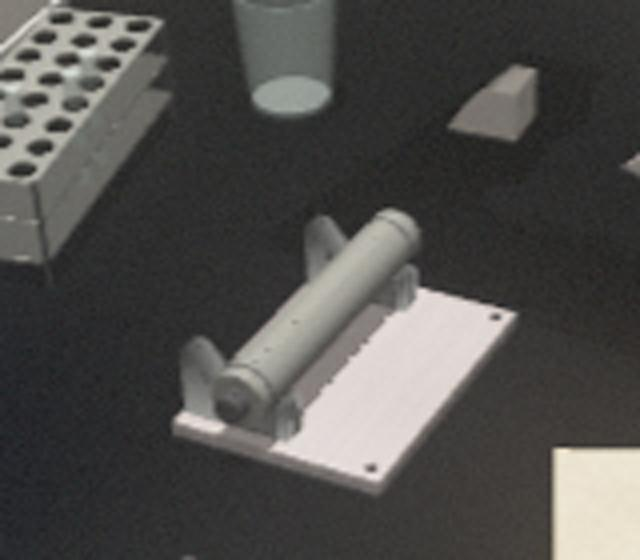

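View pics/top12.png

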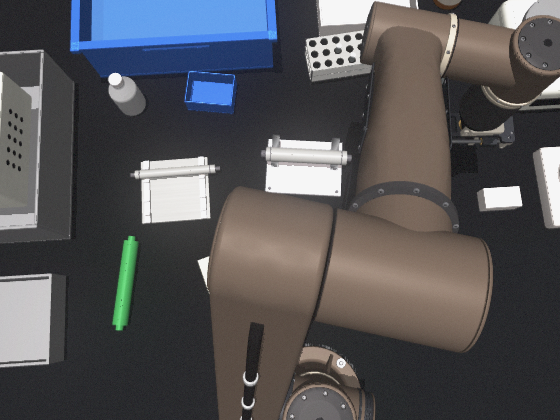

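```bash
python3 - <<'E'
from h import *
crop(load("pics/wrist12.png"),230,170,320,250,8,"pics/x.png")
E
```

```text
(no output)
```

View pics/x.png

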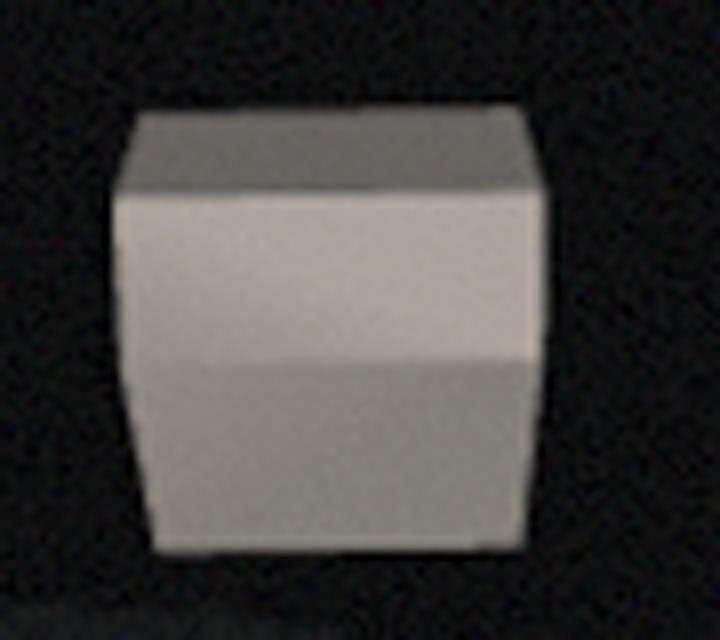

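Emit:
jog_arm(
  motion=[
    {"dx": 0.025,"dy": -0.0015,"dz": -0.001,"twist": 0},
    {"dx": 0.06,"dy": -0.0015,"dz": -0.001,"twist": 0},
    {"dx": 0.09,"dy": -0.0015,"dz": -0.001,"twist": 0},
    {"dx": 0.11,"dy": -0.0015,"dz": -0.001,"twist": 0},
    {"dx": 0.123,"dy": -0.0015,"dz": -0.001,"twist": 0},
    {"dx": 0.13,"dy": -0.0015,"dz": -0.001,"twist": 0},
    {"dx": 0.135,"dy": -0.0015,"dz": -0.001,"twist": 0},
    {"dx": 0.135,"dy": -0.0015,"dz": -0.001,"twist": 0},
    {"dx": 0.135,"dy": -0.0015,"dz": -0.001,"twist": 0},
  ],
)

```text
t: 14.4
eef_pos: [0.5613, -0.3581, -0.0137]
ee_rot: [-1.964, 1.57, -0.456]
force: [0.4, 0.6, -0.1]
width: 0.0654
```

```bash
python3 - <<'E'
from h import *
im=arm.grab_frame("side"); cv2.imwrite("pics/s13.png",im[:,:,::-1])
crop(load("pics/s13.png"),200,80,360,200,5,"pics/x.png")
s=arm.get_state();print(s["force"],s["eef_pos"],s["t"])
go([.561,-.3575,-.015],86.43)
E
```

```text
[ 0.33970325 -0.72736535  0.04655232] [ 0.56156712 -0.35822706 -0.01335743] 14.45
d [0.0016 0.0006 0.0007] twist -0.02 dist 0.002
```

View pics/x.png

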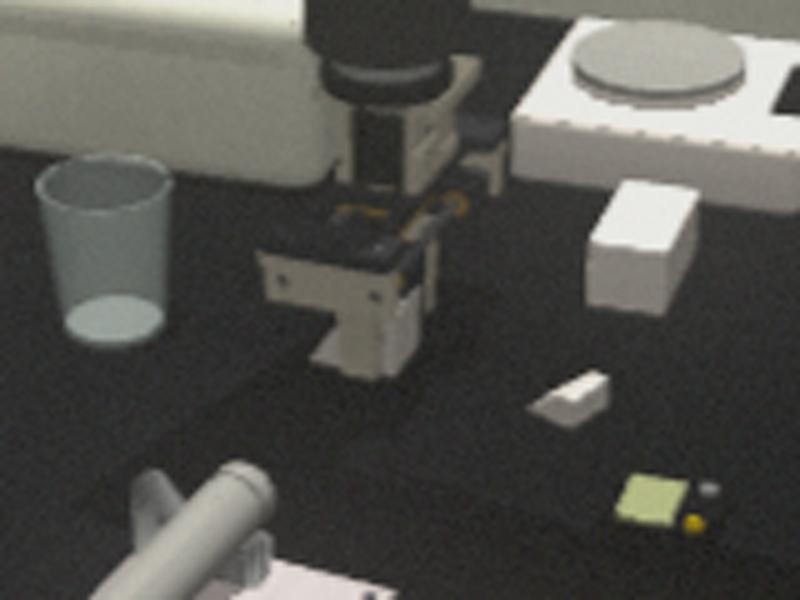

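Emit:
jog_arm(
  motion=[
    {"dx": 0,"dy": 0,"dz": 0,"twist": 0},
    {"dx": 0,"dy": 0,"dz": 0,"twist": 0},
    {"dx": 0,"dy": 0,"dz": 0,"twist": 0},
    {"dx": 0,"dy": 0,"dz": 0,"twist": 0},
    {"dx": 0,"dy": 0,"dz": 0,"twist": 0},
    {"dx": 0,"dy": 0,"dz": 0,"twist": 0},
    {"dx": 0,"dy": 0,"dz": 0,"twist": 0},
  ],
  gripper=0.03,
  newtons=25,
)

```text
t: 15.03
eef_pos: [0.5609, -0.3581, -0.014]
ee_rot: [-2.036, 1.57, -0.529]
force: [-0.7, 1.5, 5.3]
width: 0.0444
```

Emit:
jog_arm(
  motion=[
    {"dx": -0.01,"dy": 0,"dz": 0,"twist": 0},
    {"dx": -0.03,"dy": 0,"dz": 0,"twist": 0},
    {"dx": -0.06,"dy": 0,"dz": 0,"twist": 0},
    {"dx": -0.08,"dy": 0,"dz": 0,"twist": 0},
    {"dx": -0.08,"dy": 0,"dz": 0,"twist": 0},
    {"dx": -0.08,"dy": 0,"dz": 0,"twist": 0},
  ],
)

```text
t: 15.53
eef_pos: [0.5615, -0.3582, 0.0672]
ee_rot: [-1.741, 1.568, -0.234]
force: [1.0, 0.4, -2.8]
width: 0.0437
```

```bash
python3 - <<'E'
from h import *
for n in("wrist","side"):
    im=arm.grab_frame(n); cv2.imwrite(f"pics/{n}14.png",im[:,:,::-1])
crop(load("pics/side14.png"),200,80,360,200,5,"pics/x.png")
s=arm.get_state();print(s["width"],s["force"],s["eef_pos"],s["t"])
yaw=np.radians(-6.67);ex=np.array([np.cos(yaw),np.sin(yaw)]);O=np.array([.576,-.0245])
for x in(-.062,-.022):
    q=O+(x-.016)*ex; print(q); go([*q,.06],83.33)
E
```

```text
0.04356976374329972 [ 0.37515162 -0.08879028 -2.28193966] [ 0.56007861 -0.35766731  0.06490949] 15.6333
[ 0.49852794 -0.01544025]
d [0.0052 0.0831 0.3376] twist 3.03 dist 0.348
[ 0.5382572  -0.02008627]
d [0.0052 0.0432 0.3355] twist 3.03 dist 0.338
```

View pics/x.png

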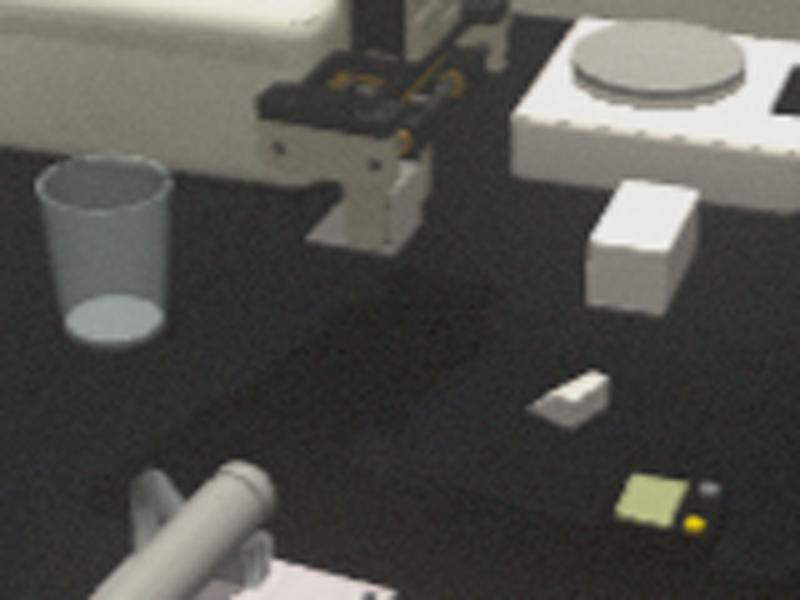

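View pics/wrist14.png

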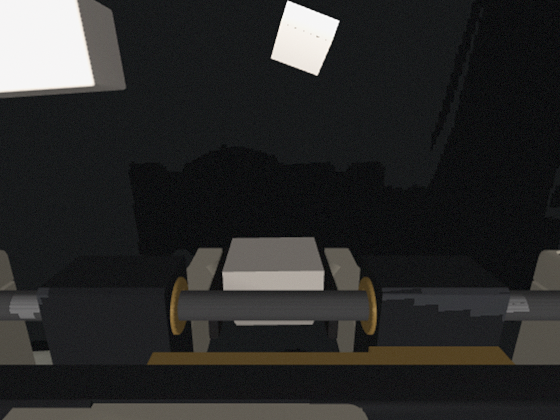

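Emit:
jog_arm(
  motion=[
    {"dx": 0,"dy": 0.005,"dz": 0.015,"twist": 0},
    {"dx": 0,"dy": 0.012,"dz": 0.045,"twist": 0.5},
    {"dx": 0,"dy": 0.02,"dz": 0.08,"twist": 1},
    {"dx": 0,"dy": 0.03,"dz": 0.12,"twist": 1},
    {"dx": 0,"dy": 0.04,"dz": 0.16,"twist": 1.5},
    {"dx": 0,"dy": 0.05,"dz": 0.2,"twist": 2},
    {"dx": 0,"dy": 0.06,"dz": 0.24,"twist": 2},
    {"dx": 0,"dy": 0.07,"dz": 0.275,"twist": 2.5},
    {"dx": 0,"dy": 0.077,"dz": 0.305,"twist": 3},
    {"dx": 0,"dy": 0.081,"dz": 0.325,"twist": 3},
    {"dx": 0,"dy": 0.083,"dz": 0.335,"twist": 3},
    {"dx": 0,"dy": 0.083,"dz": 0.3375,"twist": 3},
    {"dx": 0,"dy": 0.083,"dz": 0.3375,"twist": 3},
    {"dx": 0,"dy": 0.083,"dz": 0.3375,"twist": 3},
    {"dx": 0,"dy": 0.083,"dz": 0.3375,"twist": 3},
  ],
)

```text
t: 16.88
eef_pos: [0.499, -0.0169, 0.0651]
ee_rot: [2.05, 1.57, -2.779]
force: [-0.1, -0.3, -1.8]
width: 0.044
```

```bash
python3 - <<'E'
from h import *
for n in("wrist","side"):
    im=arm.grab_frame(n); cv2.imwrite(f"pics/{n}15.png",im[:,:,::-1])
crop(load("pics/side15.png"),170,120,330,260,4,"pics/x.png")
s=arm.get_state();print(s["width"],s["force"],s["eef_pos"],s["t"])
go([.4985,-.0154,-.0037],83.33)
E
```

```text
0.04360952861514528 [-0.12405661 -0.42021732 -1.64037421] [ 0.49914784 -0.01691608  0.06525154] 16.9833
d [0.069  0.0008 0.0014] twist -0.03 dist 0.069
```

View pics/x.png

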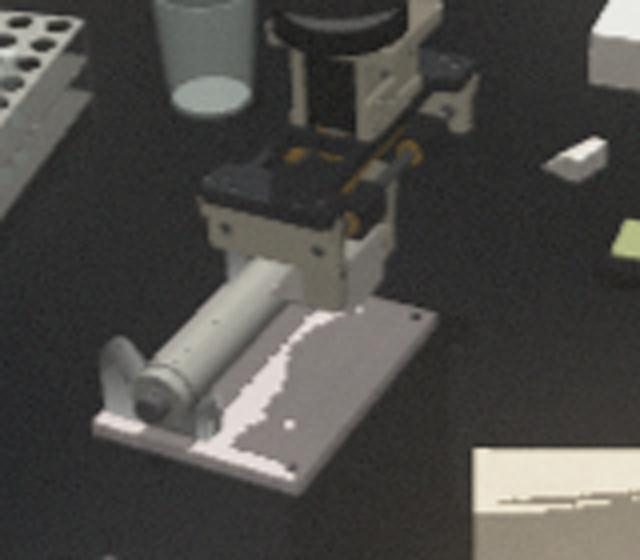

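View pics/wrist15.png

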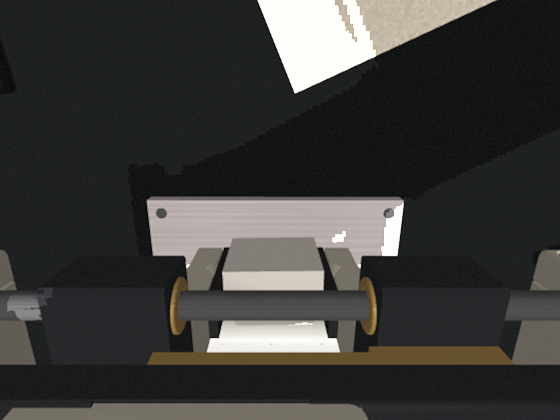

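Emit:
jog_arm(
  motion=[
    {"dx": 0.02,"dy": 0.001,"dz": 0.0015,"twist": 0},
    {"dx": 0.042,"dy": 0.001,"dz": 0.0015,"twist": 0},
    {"dx": 0.055,"dy": 0.001,"dz": 0.0015,"twist": 0},
    {"dx": 0.061,"dy": 0.001,"dz": 0.0015,"twist": 0},
    {"dx": 0.065,"dy": 0.001,"dz": 0.0015,"twist": 0},
    {"dx": 0.066,"dy": 0.001,"dz": 0.0015,"twist": 0},
    {"dx": 0.066,"dy": 0.001,"dz": 0.0015,"twist": 0},
    {"dx": 0.066,"dy": 0.001,"dz": 0.0015,"twist": 0},
  ],
)

```text
t: 17.65
eef_pos: [0.499, -0.0143, 0.0002]
ee_rot: [-1.206, 1.57, 0.249]
force: [0.1, -0.3, -1.7]
width: 0.0438
```

Emit:
jog_arm(
  motion=[
    {"dx": 0.001,"dy": 0,"dz": 0,"twist": 0},
    {"dx": 0.002,"dy": 0,"dz": 0,"twist": 0},
    {"dx": 0.002,"dy": 0,"dz": 0,"twist": 0},
  ],
)

```text
t: 17.9
eef_pos: [0.4985, -0.0143, -0.0023]
ee_rot: [-1.033, 1.57, 0.422]
force: [0.1, 0.3, -0.7]
width: 0.0439
```

Emit:
jog_arm(
  motion=[
    {"dx": 0.001,"dy": 0,"dz": 0,"twist": 0},
    {"dx": 0.0015,"dy": 0,"dz": 0,"twist": 0},
    {"dx": 0.0015,"dy": 0,"dz": 0,"twist": 0},
  ],
)

```text
t: 18.15
eef_pos: [0.4984, -0.0143, -0.004]
ee_rot: [-1.077, 1.571, 0.378]
force: [0.3, 0.3, -1.0]
width: 0.0435
```

```bash
python3 - <<'E'
from h import *
im=arm.grab_frame("side"); cv2.imwrite("pics/s16.png",im[:,:,::-1])
crop(load("pics/s16.png"),170,120,330,260,4,"pics/x.png")
s=arm.get_state();print(s["width"],s["force"],s["eef_pos"],s["t"])
go([.5382,-.0201,-.0037],83.33)
E
```

```text
0.04376184141627827 [ 0.12906457 -0.48393398 -1.35545368] [ 0.49839594 -0.01432308 -0.0040309 ] 18.2
d [-0.0003 -0.0402 -0.0012] twist 0.06 dist 0.04
```

View pics/x.png

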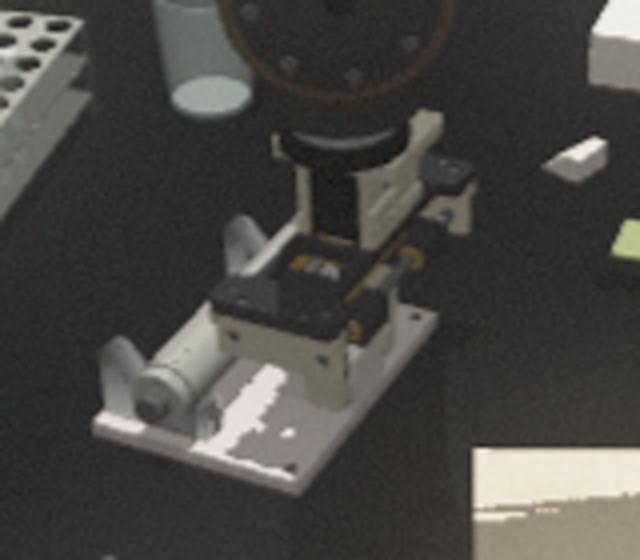

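```bash
python3 - <<'E'
from h import *
crop(load("pics/s16.png"),205,165,285,225,8,"pics/x.png")
c=cam("side"); yaw=np.radians(-6.67);ex=np.array([np.cos(yaw),np.sin(yaw),0]);ey=np.array([-ex[1],ex[0],0]);O=np.array([.4984,-.0143,0])
for y in(.043,.097):
  for z in(.01,.03,.05,.06,.07,.08,.1): print(y,z,[((proj(c,O+x*ex+y*ey+[0,0,z])-[205,165])*8).round(0).tolist() for x in(-.039,-.0095,.0095,.039)])
E
```

```text
0.043 0.01 [[480.0, 531.0], [391.0, 506.0], [334.0, 490.0], [248.0, 465.0]]
0.043 0.03 [[479.0, 477.0], [389.0, 452.0], [332.0, 436.0], [244.0, 412.0]]
0.043 0.05 [[477.0, 422.0], [386.0, 397.0], [329.0, 381.0], [240.0, 357.0]]
0.043 0.06 [[477.0, 394.0], [385.0, 370.0], [327.0, 354.0], [238.0, 330.0]]
0.043 0.07 [[476.0, 366.0], [384.0, 342.0], [326.0, 326.0], [237.0, 302.0]]
0.043 0.08 [[475.0, 338.0], [383.0, 313.0], [324.0, 298.0], [235.0, 274.0]]
0.043 0.1 [[474.0, 280.0], [380.0, 256.0], [321.0, 240.0], [231.0, 217.0]]
0.097 0.01 [[397.0, 638.0], [306.0, 610.0], [248.0, 593.0], [159.0, 567.0]]
0.097 0.03 [[395.0, 583.0], [303.0, 556.0], [244.0, 539.0], [154.0, 513.0]]
0.097 0.05 [[393.0, 527.0], [299.0, 501.0], [240.0, 484.0], [150.0, 458.0]]
0.097 0.06 [[391.0, 499.0], [298.0, 472.0], [238.0, 456.0], [147.0, 430.0]]
0.097 0.07 [[390.0, 470.0], [296.0, 444.0], [236.0, 427.0], [145.0, 401.0]]
0.097 0.08 [[389.0, 442.0], [294.0, 415.0], [234.0, 398.0], [142.0, 373.0]]
0.097 0.1 [[387.0, 383.0], [291.0, 357.0], [230.0, 340.0], [137.0, 315.0]]
```

View pics/x.png

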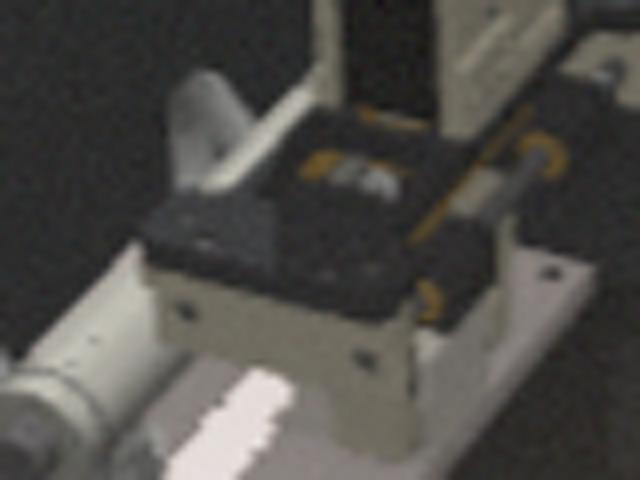

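Emit:
jog_arm(
  motion=[
    {"dx": 0.001,"dy": 0,"dz": 0,"twist": 0},
    {"dx": 0.0015,"dy": 0,"dz": 0,"twist": 0},
    {"dx": 0.0015,"dy": 0,"dz": 0,"twist": 0},
  ],
)

```text
t: 18.45
eef_pos: [0.4985, -0.0143, -0.0041]
ee_rot: [-1.69, 1.57, -0.234]
force: [-7.0, 2.4, 19.5]
width: 0.0436
```

Emit:
jog_arm(
  motion=[
    {"dx": -0.0012,"dy": 0,"dz": 0,"twist": 0},
    {"dx": -0.0012,"dy": -0.006,"dz": 0,"twist": 0},
    {"dx": -0.0012,"dy": -0.013,"dz": -0.0005,"twist": 0},
    {"dx": -0.0012,"dy": -0.02,"dz": -0.0005,"twist": 0},
    {"dx": -0.0012,"dy": -0.026,"dz": -0.001,"twist": 0},
    {"dx": -0.0012,"dy": -0.03,"dz": -0.001,"twist": 0},
    {"dx": -0.0012,"dy": -0.033,"dz": -0.001,"twist": 0},
    {"dx": -0.0012,"dy": -0.033,"dz": -0.001,"twist": 0},
  ],
)

```text
t: 19.12
eef_pos: [0.5313, -0.0197, -0.0041]
ee_rot: [2.195, 1.569, -2.633]
force: [-5.2, -0.7, 9.0]
width: 0.0441
```

Emit:
jog_arm(
  motion=[
    {"dx": 0,"dy": -0.001,"dz": 0,"twist": 0},
    {"dx": 0,"dy": -0.0025,"dz": 0,"twist": 0},
    {"dx": 0,"dy": -0.003,"dz": 0,"twist": 0},
    {"dx": 0,"dy": -0.003,"dz": 0,"twist": 0},
  ],
)

```text
t: 19.45
eef_pos: [0.5336, -0.02, -0.004]
ee_rot: [2.044, 1.569, -2.784]
force: [-7.0, -0.5, 10.7]
width: 0.0438
```

Emit:
jog_arm(
  motion=[
    {"dx": -0.0005,"dy": -0.001,"dz": 0,"twist": 0},
    {"dx": -0.0005,"dy": -0.002,"dz": 0,"twist": 0},
    {"dx": -0.0005,"dy": -0.002,"dz": 0,"twist": 0},
  ],
)

```text
t: 19.7
eef_pos: [0.5369, -0.0198, -0.004]
ee_rot: [-1.517, 1.57, -0.062]
force: [0.7, -0.6, -0.2]
width: 0.0443
```

```bash
python3 - <<'E'
from h import *
im=arm.grab_frame("side"); cv2.imwrite("pics/s17.png",im[:,:,::-1])
crop(load("pics/s17.png"),170,140,290,230,6,"pics/x.png")
s=arm.get_state();print(s["width"],s["force"],s["eef_pos"],s["t"])
go([.5382,-.0201,-.0037],83.33)
E
```

```text
0.04380187191301717 [ 1.10321709  0.1505292  -0.71443465] [ 0.53675966 -0.01973553 -0.00402499] 19.75
d [-0.0003 -0.0015 -0.0002] twist 0.05 dist 0.002
```

View pics/x.png

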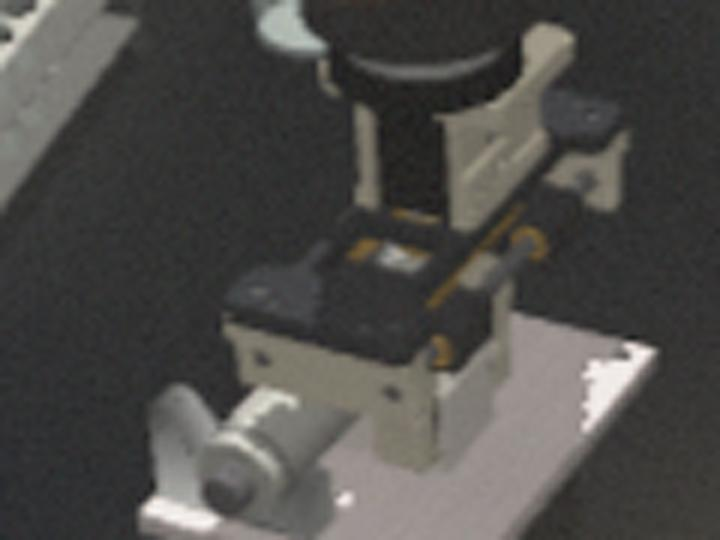

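Emit:
jog_arm(
  motion=[
    {"dx": 0.0002,"dy": -0.0007,"dz": 0,"twist": 0},
    {"dx": 0.0002,"dy": -0.0014,"dz": 0,"twist": 0},
    {"dx": 0.0002,"dy": -0.0014,"dz": 0,"twist": 0},
  ],
)

```text
t: 20.0
eef_pos: [0.5373, -0.0199, -0.004]
ee_rot: [1.89, 1.57, -2.938]
force: [-2.8, 0.3, 3.1]
width: 0.044
```

Emit:
jog_arm(
  motion=[
    {"dx": 0,"dy": -0.0005,"dz": 0,"twist": 0},
    {"dx": 0,"dy": -0.001,"dz": 0,"twist": 0},
    {"dx": 0,"dy": -0.001,"dz": 0,"twist": 0},
  ],
)

```text
t: 20.25
eef_pos: [0.5379, -0.0201, -0.0041]
ee_rot: [1.85, 1.57, -2.978]
force: [-4.0, 1.5, 4.3]
width: 0.044
```

Emit:
jog_arm(
  motion=[
    {"dx": 0,"dy": -0.0005,"dz": 0,"twist": 0},
    {"dx": 0,"dy": -0.001,"dz": 0,"twist": 0},
    {"dx": 0,"dy": -0.0015,"dz": 0,"twist": 0},
    {"dx": 0,"dy": -0.0015,"dz": 0,"twist": 0},
  ],
)

```text
t: 20.58
eef_pos: [0.538, -0.0201, -0.004]
ee_rot: [1.7, 1.568, -3.128]
force: [-10.9, 5.4, 11.2]
width: 0.0437
```

Emit:
jog_arm(
  motion=[
    {"dx": 0,"dy": 0.001,"dz": 0,"twist": 0},
    {"dx": 0,"dy": 0.001,"dz": 0,"twist": 0},
  ],
)

```text
t: 20.75
eef_pos: [0.538, -0.0201, -0.0041]
ee_rot: [1.778, 1.57, -3.05]
force: [-6.1, 1.9, 5.8]
width: 0.0439
```

Emit:
jog_arm(
  motion=[
    {"dx": 0,"dy": 0,"dz": 0,"twist": 0},
    {"dx": 0,"dy": 0,"dz": 0,"twist": 0},
    {"dx": 0,"dy": 0,"dz": 0,"twist": 0},
    {"dx": 0,"dy": 0,"dz": 0,"twist": 0},
    {"dx": 0,"dy": 0,"dz": 0,"twist": 0},
  ],
  gripper=0.06,
)

```text
t: 21.17
eef_pos: [0.5392, -0.0201, -0.0041]
ee_rot: [-1.385, 1.57, 0.07]
force: [0.3, 0.1, -0.3]
width: 0.0594
```

Emit:
jog_arm(
  motion=[
    {"dx": -0.01,"dy": 0,"dz": 0,"twist": 0},
    {"dx": -0.03,"dy": 0,"dz": 0,"twist": 0},
    {"dx": -0.06,"dy": 0,"dz": 0,"twist": 0},
    {"dx": -0.1,"dy": 0,"dz": 0,"twist": 0},
    {"dx": -0.13,"dy": 0.02,"dz": -0.02,"twist": 0},
    {"dx": -0.13,"dy": 0.02,"dz": -0.06,"twist": 0},
    {"dx": -0.13,"dy": 0.02,"dz": -0.1,"twist": 0},
    {"dx": -0.13,"dy": 0.02,"dz": -0.14,"twist": 0},
    {"dx": -0.13,"dy": 0.02,"dz": -0.18,"twist": 0},
    {"dx": -0.13,"dy": 0.02,"dz": -0.22,"twist": 0},
    {"dx": -0.13,"dy": 0.02,"dz": -0.25,"twist": 0},
    {"dx": -0.13,"dy": 0.02,"dz": -0.27,"twist": 0},
    {"dx": -0.13,"dy": 0.02,"dz": -0.28,"twist": 0},
    {"dx": -0.13,"dy": 0.02,"dz": -0.28,"twist": 0},
  ],
)

```text
t: 22.33
eef_pos: [0.4863, -0.2977, 0.1264]
ee_rot: [-2.662, 1.571, -1.209]
force: [-1.0, 0.3, 0.1]
width: 0.0596
```

```bash
python3 - <<'E'
from h import *
for n in("top","side"):
    im=arm.grab_frame(n); cv2.imwrite(f"pics/{n}18.png",im[:,:,::-1])
crop(load("pics/side18.png"),180,150,300,240,6,"pics/x.png")
crop(load("pics/top18.png"),250,120,370,210,6,"pics/x2.png")
s=arm.get_state();print(s["width"],s["force"],s["eef_pos"],s["t"])
yaw=np.radians(-6.67);ex=np.array([np.cos(yaw),np.sin(yaw),0]);ey=np.array([-ex[1],ex[0],0]);O=np.array([.5739,-.0235,.01])-.022*ex
for n,o in(("top",(250,120)),("side",(180,150))):
  c=cam(n)
  for q in [(-.027,.022,.038),(-.027,-.022,.038),(-.027,.022,0),(-.027,-.022,0),(-.009,.022,.038)]: print(n,q,((proj(c,O+q[0]*ex+q[1]*ey+[0,0,q[2]])-o)*6).round(0))
E
```

```text
0.05946833235056166 [-0.0555252   0.13495947 -0.10307669] [ 0.48665268 -0.29573904  0.12626062] 22.4333
top (-0.027, 0.022, 0.038) [269. 320.]
top (-0.027, -0.022, 0.038) [376. 325.]
top (-0.027, 0.022, 0) [267. 343.]
top (-0.027, -0.022, 0) [371. 349.]
top (-0.009, 0.022, 0.038) [271. 277.]
side (-0.027, 0.022, 0.038) [383. 341.]
side (-0.027, -0.022, 0.038) [433. 284.]
side (-0.027, 0.022, 0) [387. 417.]
side (-0.027, -0.022, 0) [436. 359.]
side (-0.009, 0.022, 0.038) [343. 330.]
```

View pics/x.png

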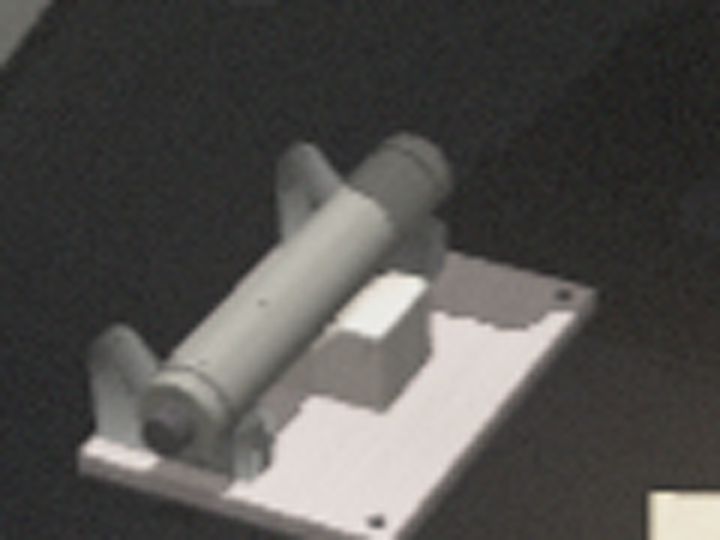

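View pics/x2.png

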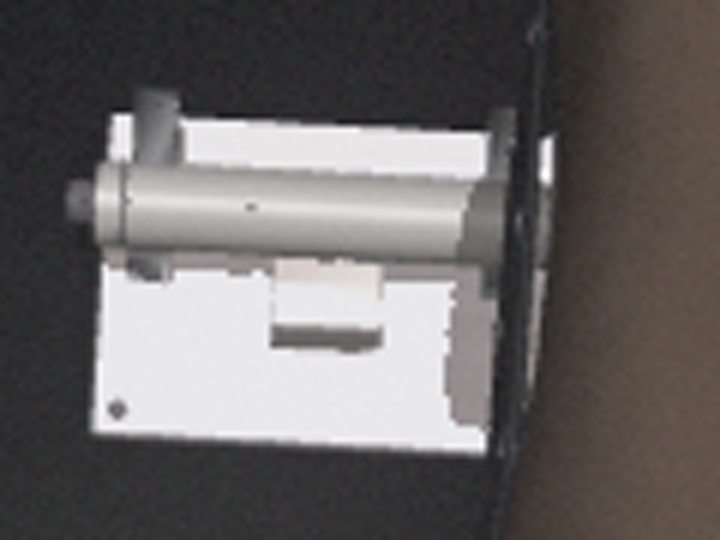

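```bash
python3 - <<'E'
from h import *
yaw=np.radians(-6.67);ex=np.array([np.cos(yaw),np.sin(yaw),0]);ey=np.array([-ex[1],ex[0],0]);O=np.array([.5739,-.0235,0])
for n,o in(("top",(250,120)),("side",(180,150))):
  c=cam(n)
  for y in(.112,.1,-.1): print(n,y,((proj(c,O+y*ey+[0,0,.042])-o)*6).round(0))
print(arm.get_state()["t"])
print(arm.job_done())
E
```

```text
top 0.112 [ 58. 198.]
top 0.1 [ 87. 200.]
top -0.1 [568. 225.]
side 0.112 [161. 447.]
side 0.1 [177. 430.]
side -0.1 [415. 176.]
22.4333
the job is handed in; nothing more can be done
None
```

I laid the thick column in both vees of the cradle, then slid the tall chock thin edge first under its open side until it stopped. The job was handed in at about 22.5 s of the 64 s allowed, and no verdict was reported.

**Last checks:**
- **Column:** In the top and side views it lies in both vees. The visible end sits about 4 mm off centre lengthwise, against 20 mm allowed.
- **Chock:** It stands flat on the deck within 1–2 mm of the predicted snug spot and about 2 mm off midway. It looks square to the cradle.
- **Contact:** At the end of the slide the chock stopped moving and the force along the slide rose to about 11 N. I took that as touching the column.

**What failed or disagreed:**
- **First grasp missed:** The fingers closed to 20 mm above the column without touching it. The fingertips sit about 25–30 mm behind the reported TCP, not 11 mm ahead as described. I went about 36 mm lower, and the second grasp held.
- **Cameras differed by 2–4 mm along x:** I used the offset-corrected values for the placements. The final chock and column checks above use the uncorrected top-camera frame.
- **Weight read low:** The wrist force showed 4.4–4.9 N, against about 5.9 N expected for the column.
- **Deck contact read higher than expected:** Lowering the chock briefly read about 20 N, within the limits. I backed off about 1 mm before sliding.

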